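# Weigh the closed cases on the spring scale, stack them and gauge the column

## Task

These two or three closed plywood cases are going out as one parcel, so I need their weights and the height of the pile. Taking the largest first and going down in size, hang each case by its handle on both tines of the spring scale's hook, let go and leave it until it has hung still for a good second, then stack it squarely in the middle of the height gauge's pad, on top of the larger ones with its long side along the pad's, before you weigh the next. When all are stacked, swing the gauge's arm in over the column to its stop, push the foot down lightly until it presses on the top lid, let it spring back up and swing the arm out to the side again, clear of the column; leave the ink bottle, the cup and the jar alone.

Things in the scene. Friction and masses are not known exactly. Their poses are not given: they have to be found in the camera images.
- case_large_handle (a point): Middle of the bar of the large case's bow handle. x across the bar, y along it and along the case's long side, z up. The bar is round, 10 mm thick, 60 mm free between its two uprights; its centre is 32 mm above the flat lid and 87 mm above the case's underside
- case_large: The large closed plywood case, 100 x 130 mm in plan, 55 mm high to the lid, 0.2 to 0.6 kg; may be absent. Origin at the centre of its underside, axes as its handle's. The underside is a 42 mm deep hollow with 5 mm walls: set on another case, it covers that one's handle and rests on its lid (each adds 55 mm)
- case_medium_handle (a point): Middle of the bar of the medium case's bow handle. x across the bar, y along it and along the case's long side, z up. The bar is round, 10 mm thick, 60 mm free between its two uprights; its centre is 32 mm above the flat lid and 87 mm above the case's underside
- case_medium: The medium closed plywood case, 88 x 116 mm in plan, 55 mm high to the lid, 0.2 to 0.6 kg; may be absent. Origin at the centre of its underside, axes as its handle's. The underside is a 42 mm deep hollow with 5 mm walls: set on another case, it covers that one's handle and rests on its lid (each adds 55 mm)
- case_small_handle (a point): Middle of the bar of the small case's bow handle. x across the bar, y along it and along the case's long side, z up. The bar is round, 10 mm thick, 60 mm free between its two uprights; its centre is 32 mm above the flat lid and 87 mm above the case's underside
- case_small: The small closed plywood case, 76 x 102 mm in plan, 55 mm high to the lid, 0.2 to 0.6 kg; may be absent. Origin at the centre of its underside, axes as its handle's. The underside is a 42 mm deep hollow with 5 mm walls: set on another case, it covers that one's handle and rests on its lid (each adds 55 mm)
- scale: Spring scale; origin on the table below the empty hook seat, axes as hook_seat. Carriage and cross bar begin 100 mm behind the seat (+x), the fixed post 120 mm behind; the post's top is 293 mm above the table. Two 6 mm tines reach out towards -x, one 25 mm either side of the middle: keep fingers between or outside them
- hook_seat (a point): Middle of the twin hook, where the centre of a hanging handle bar rests: 175 mm above the table when empty, sinking with the load. x points back to the post, y along a hung handle. The tines' trough is 20 mm wide; the tines are no lower than 11 mm below this point and their tips, 25 mm in front, no higher than 5 mm above it, so they pass between bar and lid from the front
- scale_hook (a joint): Reading of the spring scale: how far the hook has sunk, m. 0 empty, stop at 0.05; about 200 N/m after a start-up load of about 0.1 N (0.4 kg: about 0.019). It bounces for a second or so when loaded. A carriage with a pointer runs along a white graduated strip
- pad_centre (a point): Centre of the top of the height gauge's grey pad (130 x 160 mm, 8 mm thick) on which the column is built; x towards the gauge's post, y along the pad's long side, z up
- post_axis (a point): Foot of the gauge's upright round post, 130 mm behind the pad centre in the pad's +x; the post is 18 mm thick and its top is 285 mm above the table. The gauge arm turns about it
- foot: The gauge's round steel foot, 18 mm wide, below the knob at the end of the arm; origin at the centre of its underside. It is spring-loaded: on a lid it gives way upward by up to 14 mm (1 N at first, then 0.3 N a mm) and only then is hard. The arm rides on a sleeve on the post and is 32 mm above the foot's underside
- gauge_knob (a point): Centre of the black round knob on the end of the gauge arm (26 mm thick, 28 mm high, upright), 103 mm from the post axis and 66 mm above the underside of the free foot. Take it from above to swing the arm and push it down
- gauge_arm (a joint): Swing of the gauge arm, rad: 0 (a stop) points along the pad's -x, so that the foot is over the lid, 27 mm behind the pad's centre and beside the handle bar; about 1.2 to 1.6 parked at the pad's +y side. Grows clockwise from above; light friction, stays where left
- gauge_foot (a joint): Reading of the height gauge: how far the foot is down, m. 0 up (underside of the foot 188 mm above the table), stop at 0.14. A spring holds it up: about 1 N to start it down and 20 N/m more; it rises by itself when let go
- ink_a: Bystander: squat black-capped ink bottle, origin at the centre of its underside. To be left alone
- gesso_cup: Bystander: plastic cup, origin at the centre of its underside. To be left alone
- varnish_jar: Bystander: brown glass jar, origin at the centre of its underside. To be left alone
There are look-alikes about, which are no part of the job. Leave any purple look-alike of the case_large alone.

How it is judged:
On the way, in this order (a step that is already met when the one before it is completed fails the run):
1. the large case hangs by its handle from both tines of the scale hook, let go and still for a second (distance between case_large_handle and hook_seat below 0.013 m and angle between the y axis of case_large_handle and the y axis of hook_seat, either way round below 0.15 rad and angle between case_large_handle's own z axis and vertical below 0.25 rad and height (world z) of case_large_handle below 0.172 m and linear speed of case_large below 0.015 m/s and angular speed of case_large below 0.2 rad/s and contact force between case_large and the fingers below 0.1 N), for 1 s.
2. the large case stands let go and square on the pad, on top of any larger ones (horizontal distance between case_large_handle and pad_centre below 0.012 m and angle between case_large_handle's own z axis and vertical below 0.06 rad and angle between the y axis of case_large_handle and the y axis of pad_centre, either way round below 0.12 rad and linear speed of case_large below 0.02 m/s and contact force between case_large and the fingers below 0.1 N and height (world z) of case_large_handle below 0.215 m), for 0.3 s.
3. the medium case hangs by its handle from both tines of the scale hook, let go and still for a second (distance between case_medium_handle and hook_seat below 0.013 m and angle between the y axis of case_medium_handle and the y axis of hook_seat, either way round below 0.15 rad and angle between case_medium_handle's own z axis and vertical below 0.25 rad and height (world z) of case_medium_handle below 0.172 m and linear speed of case_medium below 0.015 m/s and angular speed of case_medium below 0.2 rad/s and contact force between case_medium and the fingers below 0.1 N), for 1 s.
4. the medium case stands let go and square on the pad, on top of any larger ones (horizontal distance between case_medium_handle and pad_centre below 0.012 m and angle between case_medium_handle's own z axis and vertical below 0.06 rad and angle between the y axis of case_medium_handle and the y axis of pad_centre, either way round below 0.12 rad and linear speed of case_medium below 0.02 m/s and contact force between case_medium and the fingers below 0.1 N and height (world z) of case_medium_handle below 0.215 m and z of case_medium_handle in the frame of case_large_handle above 0.04 m and horizontal distance between case_medium_handle and case_large_handle below 0.012 m), for 0.3 s.
5. the small case hangs by its handle from both tines of the scale hook, let go and still for a second (distance between case_small_handle and hook_seat below 0.013 m and angle between the y axis of case_small_handle and the y axis of hook_seat, either way round below 0.15 rad and angle between case_small_handle's own z axis and vertical below 0.25 rad and height (world z) of case_small_handle below 0.172 m and linear speed of case_small below 0.015 m/s and angular speed of case_small below 0.2 rad/s and contact force between case_small and the fingers below 0.1 N), for 1 s.
6. the small case stands let go and square on the pad, on top of any larger ones (horizontal distance between case_small_handle and pad_centre below 0.012 m and angle between case_small_handle's own z axis and vertical below 0.06 rad and angle between the y axis of case_small_handle and the y axis of pad_centre, either way round below 0.12 rad and linear speed of case_small below 0.02 m/s and contact force between case_small and the fingers below 0.1 N and height (world z) of case_small_handle below 0.215 m and z of case_small_handle in the frame of case_large_handle above 0.04 m and z of case_small_handle in the frame of case_medium_handle above 0.04 m and horizontal distance between case_small_handle and case_large_handle below 0.012 m and horizontal distance between case_small_handle and case_medium_handle below 0.012 m), for 0.3 s.
7. with the column standing square, the gauge foot is pressed on the top case's lid (all of step 2 and all of step 4 and all of step 6 and value of joint gauge_arm below 0.12 rad and (contact force between foot and case_large above 0.5 N or contact force between foot and case_medium above 0.5 N or contact force between foot and case_small above 0.5 N)), for 0.3 s.
At the end, for the whole second after the job is handed in: Every case present stands upright (3 degrees), at rest and let go in one column, largest at the bottom, each within 12 mm of the pad's centre and of the others and 7 degrees of the pad's direction; the gauge foot is up (within 10 mm) and its arm swung out by over 0.8 rad (all of step 2 and all of step 4 and all of step 6 and value of joint gauge_foot below 0.01 m and value of joint gauge_arm above 0.8 rad); the robot touches nothing.
It fails at once if the gauge foot is pressed on a case with more than 25 N (contact force between foot and case_large above 25 N or contact force between foot and case_medium above 25 N or contact force between foot and case_small above 25 N).
It fails at once if the ink bottle, the cup or the jar is moved more than 30 mm (distance of any of ink_a, gesso_cup, varnish_jar from where it was at the start of the episode above 0.03 m).
Of case_large, case_medium, case_small only 2 to 3 are there at a start; the rules pass over those that are not, and their reading is None.
At some moment in a run one of case_large, case_medium, case_small may be knocked a few centimetres aside while the robot is not near it.
It also fails if it takes over 210 s, if anything falls off the work surface, if the arm or the gripper's body presses on something with over 40 N, if the wrist force passes 120 N, or if a joint passes its speed limit or range.

## Robot

A 6-joint arm with a two-finger parallel gripper is mounted at the origin on the work surface; the furniture and walls round the work are solid. World frame = base frame: x ahead of the robot, y to its left, z up, the work surface at z = 0. Lengths are in m, angles in rad, forces in N, time in s.
With the tool pointing down it reaches from about 0.35 to 0.85 m from the base axis. Payload 8.1 kg.
Tool frame: the origin (TCP) lies between the finger pads; the fingertips stand 11 mm ahead of it and the grasp point (between the pads) lies 8 mm behind it (tips_ahead is the z of the fingertips in the tool frame, in m); z points along the fingers, y is the line along which they close (so a half turn about z gives the same grasp; the last joint's range is limited). The gripper opens to 93 mm and grips with 3 to 60 N. Pads are 15 mm wide; open, the fingers measure 128 mm over their backs; the gripper's body (75 mm by 188 mm) begins 65 mm behind the grasp point.
Start: joints at [-1.208, 0.13, 1.488, -0, 1.523, -0.085], TCP at [0.26, -0.541, 0.23] pointing down, gripper open.
Joint ranges: [-2.96, 2.96], [-0.89, 2.26], [0.02, 2.5], [-1.34, 4.48], [0, 2.73], [-2.66, 2.66]. Speed limits (rad/s): [2.39, 2.39, 2.79, 3.14, 3.14, 3.14].

## Interface

Orientations are given as a rotation vector (axis times angle).
In Python, from plant import read_state, read_camera, close_job, tips_ahead gives the robot as it stands. The module is installed in compiled form; this text tells all that it offers.
- The arm moves only by the tool move_arm, never from a script. Its argument "plan" is a list of rows, each a list of 7 numbers: the turn, a rotation vector about the tool's x, y, z in units of 6 degrees (1.0 is 6 degrees), then the shift along the tool's x, y, z in units of 25 mm (1.0 is 25 mm), then the finger opening in mm, from 0 to 93. A call has exactly 10 rows; each row shifts and turns the commanded pose from where the row before left it, along the tool's axes as they then stand; what a row does not reach is not made up. A row lasts 1/10 s, in which the tool goes at most 50 mm and 8.59 degrees, less where a joint would pass 70% of its speed; a pose out of reach is approached as far as the arm can. A call is refused whole if a number of a shift passes 1 or a number of a turn 1, either way. A call with a gripper value outside its range is refused whole. The fingers move at their own pace and stop on an object; "force" is the grip in N (left out, the last holds). Time passes only in rows, so rows that do not move let the fingers close, or fill a call up. It gives the time, the measured TCP pose, the force, the opening and the grip force at its end, in the units of the state.
- read_state(): the state, without advancing time (a new reading comes with each control period).
- read_camera(name): name is "side" or "top" or "wrist"; returns a dict with "frame" (420x560x3 uint8, red, green, blue), "z_map" (420x560 float32, m along the optical axis (not along the pixel's ray), 0 where there is no reading), "fx", "fy", "cx", "cy" (pixels), "rvec" (rotation vector, rad) and "tvec" (3), from world to camera coordinates, as OpenCV has them. Camera axes: x right, y down, z forward; pixel columns grow to the right and rows downward; lengths in m; the calibration is good to about 2 mm. A picture is of the moment at which its call begins.
- close_job(): hands the job in; it is judged then, once.
The state is a dict: "t": time; "q": joint angles; "dq": joint speeds; "joint_torque": joint torques, N m; "tool_pos": TCP position; "orientation": TCP orientation; "force": force on the tool from outside, world axes, zero at the start; "wrist_torque": the same for the moment, N m; "opening": finger opening in m; "gripper_force": force on a finger pad.
Only numpy, scipy, OpenCV 4.12 (cv2) and the standard library are available. Lean on these libraries where they do the work, as an engineer would, in place of code of your own. Each camera call takes 0.05 s, during which the arm holds its last target. There are 200 camera calls.

## Working session

There is one attempt and no reset: what is moved stays moved. The work goes in short steps, Python scripts to look and compute and a tool call to move; the robot and the scene stay as the last step left them, time stands still between calls to the robot, and variables do not carry over. Pictures are saved under pics/ and viewed, at most 14 in all, crops included, and the job is handed in when it is done.

Besides the shell and the picture viewer there is one more tool, called after "Emit:" in YAML: its name, and indented under it one key for each argument. move_arm: Moves the arm, as the interface text tells. Its arguments: {"type":"object","properties":{"plan":{"type":"array","items":{"type":"array","items":{"type":"number"}}},"force":{"type":"number"}},"required":["plan"]}

```bash
mkdir -p pics; cat > h.py <<'E'
import numpy as np, cv2
from plant import *
R=lambda v: cv2.Rodrigues(np.array(v,float))[0]
def cam(n,save=None):
    c=read_camera(n)
    if save: cv2.imwrite('pics/'+save,c['frame'][:,:,::-1])
    v,u=np.mgrid[:420,:560]; z=c['z_map']
    p=np.stack([(u-c['cx'])/c['fx']*z,(v-c['cy'])/c['fy']*z,z],-1)
    c['W']=(p-np.array(c['tvec']).reshape(3))@R(np.array(c['rvec']).reshape(3)); c['W'][z==0]=np.nan
    c['hsv']=cv2.cvtColor(c['frame'],cv2.COLOR_RGB2HSV)
    return c
E
python3 - <<'E'
from h import *
for n in('top','side'):
    c=cam(n,n+'1.png'); print(n,c['fx'],-R(np.ravel(c['rvec'])).T@np.ravel(c['tvec']))
    np.savez(n+'1.npz',W=c['W'],f=c['frame'])
s=read_state();print(s,tips_ahead)
E
```

```text
top 488.26044754749074 [ 0.33543703 -0.04482318  1.22647134]
side 407.4069357635404 [ 0.48467419 -0.8768329   0.53655328]
{'t': 0.1, 'q': array([-1.20837892e+00,  1.31099429e-01,  1.48917329e+00, -2.00810944e-05,
        1.52302813e+00, -8.53907245e-02]), 'dq': array([ 0.00066332, -0.00047658, -0.00377328,  0.00232538, -0.00308745,
        0.00069425]), 'joint_torque': array([ 1.31729150e-03, -5.61339533e+01, -4.93096769e+01,  7.70748476e-02,
        2.90805643e-02, -7.31595009e-06]), 'tool_pos': array([ 0.25963166, -0.54035185,  0.22868251]), 'orientation': array([-3.06152504e+00, -6.97179136e-01,  4.01465036e-04]), 'force': array([-0.37383926,  0.28850371, -0.1288662 ]), 'wrist_torque': array([ 0.00066195, -0.01184038, -0.00521821]), 'gripper_force': 0.0, 'opening': 0.09278521077524875} 0.011
```

View pics/top1.png

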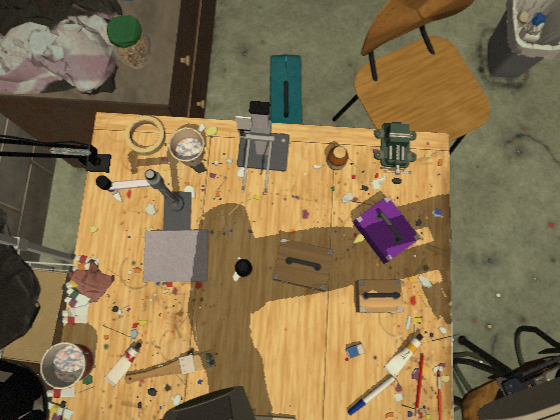

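View pics/side1.png

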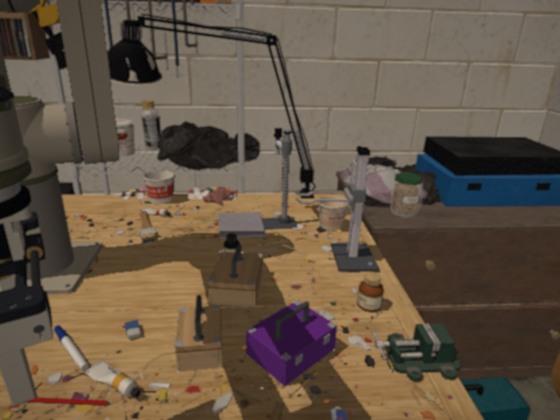

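The top view shows two brown cases, at about (303,263) and (380,295). The purple decoy is at (387,228), the scale at (262,150), the pad at (176,255), the gauge knob at (103,183) and the ink bottle at (243,267).

```bash
python3 - <<'E'
from h import *
d=np.load('top1.npz');W=d['W']
for n,(u,v) in dict(lidA=(295,275),lidB=(380,305),pad=(176,255),hook1=(242,185),knob=(103,183),post=(151,175),scaletop=(260,107),ink=(243,267),cup=(187,145),jar=(337,153),table=(230,300)).items(): print(n,W[v,u].round(3))
def rect(n,u0,u1,v0,v1,z0,z1):
    m=np.zeros(W.shape[:2],bool);m[v0:v1,u0:u1]=1
    m&=(W[...,2]>z0)&(W[...,2]<z1)
    P=W[m][:,:2].astype(np.float32)
    r=cv2.minAreaRect(P);print(n,len(P),np.round(r[0],4),np.round(r[1],4),round(r[2],1),W[m].mean(0).round(4))
for z in((.045,.065),(.075,.11)):
    rect('A',265,340,230,300,*z); rect('B',350,410,270,320,*z)
rect('pad',135,215,225,290,.004,.015)
rect('tines',236,280,135,200,.15,.2)
rect('knob',90,115,165,200,.2,.3)
rect('post',140,165,160,185,.275,.30)
rect('scpost',240,280,90,130,.275,.32)
rect('arm',110,145,170,195,.2,.25)
rect('ink',230,255,255,280,.02,.2)
E
```

```text
lidA [ 0.435 -0.083  0.056]
lidB [ 0.378 -0.286  0.056]
pad [0.47  0.216 0.007]
hook1 [0.663 0.066 0.001]
knob [0.579 0.326 0.264]
post [0.596 0.224 0.285]
scaletop [0.754 0.016 0.29 ]
ink [0.446 0.042 0.056]
cup [0.752 0.213 0.031]
jar [ 0.74  -0.169  0.077]
table [ 0.368  0.073 -0.005]
A 2102 [ 0.4629 -0.1008] [0.1297 0.1028] 81.0 [ 0.4625 -0.1006  0.0528]
B 1253 [ 0.3993 -0.2873] [0.0752 0.1028] 3.8 [ 0.3993 -0.286   0.053 ]
A 143 [ 0.4639 -0.1011] [0.0767 0.0103] 81.3 [ 0.4633 -0.1005  0.0887]
B 141 [ 0.4005 -0.2868] [0.009  0.0779] 4.9 [ 0.4006 -0.2858  0.089 ]
pad 2600 [0.4659 0.2193] [0.1611 0.196 ] 3.7 [0.4704 0.2173 0.0067]
tines 443 [0.6684 0.0196] [0.064  0.1343] 88.1 [0.6872 0.0187 0.1753]
knob 218 [0.5828 0.3274] [0.0249 0.0262] 21.4 [0.5808 0.3249 0.2544]
post 94 [0.5991 0.2275] [0.0201 0.0205] 66.9 [0.5986 0.2268 0.2818]
scpost 261 [0.7539 0.0172] [0.0418 0.0273] 87.5 [0.7529 0.017  0.2897]
arm 291 [0.5889 0.2913] [0.017  0.0791] 8.8 [0.5878 0.2892 0.2292]
ink 247 [0.4476 0.0431] [0.0407 0.0401] 31.1 [0.4463 0.0422 0.044 ]
```

A is the large case (100x130) and B the small one (76x102); the medium is absent. Next I refine the pad and hook, and work out the first approach.

```bash
cat >> h.py <<'E'
def go(x,y,z,yaw):
    "yaw of tool x axis (deg); prints turn then shift (after turn) in row units"
    s=read_state();M=R(s['orientation']);p=s['tool_pos'];y0=np.degrees(np.arctan2(M[1,0],M[0,0]))
    a=np.radians(yaw);T=np.array([[np.cos(a),np.sin(a),0],[np.sin(a),-np.cos(a),0],[0,0,-1.]])
    rv=cv2.Rodrigues(M.T@T)[0].ravel()
    print('t',round(s['t'],1),'pos',p.round(4),'yaw',round(y0,1),'turn units',(np.degrees(rv)/6).round(2),'shift units',(T.T@(np.array([x,y,z])-p)/.025).round(2),'F',s['force'].round(1),'open',round(s['opening'],4))
E
python3 - <<'E'
from h import *
d=np.load('top1.npz');W=d['W']
def rect(n,u0,u1,v0,v1,z0,z1,x1=9):
    m=np.zeros(W.shape[:2],bool);m[v0:v1,u0:u1]=1
    m&=(W[...,2]>z0)&(W[...,2]<z1)&(W[...,0]<x1)
    m=cv2.morphologyEx(m.astype(np.uint8),cv2.MORPH_OPEN,np.ones((5,5)) if n=='pad' else np.ones((1,1)))>0
    P=W[m][:,:2].astype(np.float32)
    r=cv2.minAreaRect(P);print(n,len(P),np.round(r[0],4),np.round(r[1],4),round(r[2],1),P.mean(0).round(4),P.min(0),P.max(0));return P
rect('pad',135,215,200,290,.0035,.015,.535)
P=rect('tines',236,280,135,200,.15,.2,.70)
for s in(-1,1):
    Q=P[(P[:,1]-.0196)*s>0]; print(Q[:,0].min(),np.polyfit(Q[:,0],Q[:,1],1), Q.mean(0),np.ptp(Q[:,1]))
m=(W[...,2]>.18);m[:,:236]=0;m[:,285:]=0;m[:90]=0;m[200:]=0
Q=W[m];
for z in(.18,.2,.22,.25,.28): 
    q=Q[(Q[:,2]>z)&(Q[:,2]<z+.03)&(Q[:,0]>.65)];print(z,len(q),q.min(0) if len(q) else'',q.max(0) if len(q) else '')
go(.4635,-.1008,.20,-9)
E
```

```text
pad 228 [0.4347 0.2056] [0.1432 0.0649] 88.2 [0.4457 0.2073] [0.4033285  0.13404699] [0.46908632 0.27629152]
tines 225 [0.6509 0.0209] [0.0559 0.0997] 87.8 [0.6506 0.0206] [ 0.60046047 -0.0082242 ] [0.6997387  0.05012912]
0.60046047 [-0.03496491  0.01842965] [ 0.6502567  -0.00430652] 0.0080919005
0.6021404 [-0.03271097  0.06695966] [0.65086514 0.04566922] 0.008451045
0.18 377 [ 0.72353985 -0.01414407  0.18004989] [0.76778592 0.07032848 0.20969012]
0.2 177 [ 0.73336844 -0.0011528   0.20000762] [0.7610022  0.07004866 0.22989319]
0.22 194 [ 7.43038904e-01 -3.43807262e-04  2.20004546e-01] [0.75045261 0.07004866 0.2499615 ]
0.25 74 [ 7.43298108e-01 -4.83783770e-04  2.50271615e-01] [0.74839864 0.0338907  0.27909366]
0.28 258 [ 0.74018526 -0.0041342   0.28104209] [0.76766574 0.03834173 0.29472802]
t 0.1 pos [ 0.2596 -0.5404  0.2287] yaw 25.7 turn units [-0.02  0.    5.78] shift units [  5.3  -18.64   1.15] F [-0.4  0.3 -0.1] open 0.0928
```

Emit:
move_arm:
  plan:
    - [0,0,0.97,0,0,0,93]
    - [0,0,0.97,0,0,0,93]
    - [0,0,0.96,0,0,0,93]
    - [0,0,0.96,0,0,0,93]
    - [0,0,0.96,0,0,0,93]
    - [0,0,0.96,0,0,0,93]
    - [0,0,0,0.28,-1,0,93]
    - [0,0,0,0.28,-1,0,93]
    - [0,0,0,0.28,-1,0,93]
    - [0,0,0,0.28,-1,0,93]

```text
t: 1.1
tool_pos: [0.3032, -0.4453, 0.229]
orientation: [-3.131, 0.248, 0.001]
force: [-0.0, 0.4, 0.2]
opening: 0.0928
gripper_force: 0.0
```

Emit:
move_arm:
  plan:
    - [0,0,0,0.28,-1,0,93]
    - [0,0,0,0.28,-1,0,93]
    - [0,0,0,0.28,-1,0,93]
    - [0,0,0,0.28,-1,0,93]
    - [0,0,0,0.28,-1,0,93]
    - [0,0,0,0.28,-1,0,93]
    - [0,0,0,0.28,-1,0,93]
    - [0,0,0,0.28,-1,0,93]
    - [0,0,0,0.28,-1,0,93]
    - [0,0,0,0.28,-1,0,93]

```text
t: 2.1
tool_pos: [0.4116, -0.2094, 0.2293]
orientation: [-3.132, 0.247, 0.001]
force: [1.2, -0.2, -0.6]
opening: 0.0931
gripper_force: 0.0
```

Emit:
move_arm:
  plan:
    - [0,0,0,0.28,-1,0,93]
    - [0,0,0,0.28,-1,0,93]
    - [0,0,0,0.28,-0.9,0,93]
    - [0,0,0,0.28,-0.8,0,93]
    - [0,0,0,0.26,-0.8,0,93]
    - [0,0,0,0,0,0,93]
    - [0,0,0,0,0,0,93]
    - [0,0,0,0,0,0,93]
    - [0,0,0,0,0,0,93]
    - [0,0,0,0,0,0,93]

```text
t: 3.1
tool_pos: [0.463, -0.1055, 0.2296]
orientation: [3.132, -0.249, -0.0]
force: [0.3, 0.1, 0.8]
opening: 0.0933
gripper_force: 0.0
```

```bash
python3 - <<'E'
from h import *
go(.4635,-.1008,.079,-9)
c=cam('wrist','w1.png');cv2.imwrite('pics/w1.png',c['frame'][:,:,::-1])
W=c['W'];m=(W[...,2]>.078)&(W[...,2]<.11)&(abs(W[...,0]-.46)<.07)&(abs(W[...,1]+.1)<.07)
r=cv2.minAreaRect(W[m][:,:2].astype(np.float32));print('bar',r,m.sum(),np.median(W[m],0))
m=(W[...,2]>.045)&(W[...,2]<.065);r=cv2.minAreaRect(W[m][:,:2].astype(np.float32));print('lid',r)
d=np.load('top1.npz');f=cv2.cvtColor(d['f'],cv2.COLOR_RGB2HSV)
sub=f[225:290,138:215];print('hsv pad',f[255,176],f[255,225],f[205,176])
E
```

```text
t 3.1 pos [ 0.463  -0.1055  0.2296] yaw -9.1 turn units [ 0.    0.   -0.01] shift units [-0.01 -0.19  6.02] F [0.3 0.1 0.8] open 0.0933
bar ((0.46532925963401794, -0.10115958005189896), (0.07924342900514603, 0.00999229121953249), 80.58763885498047) 814 [ 0.46580585 -0.1013508   0.0904429 ]
lid ((0.5135011672973633, -0.16563057899475098), (0.40403828024864197, 0.26305660605430603), 76.92009735107422)
hsv pad [ 11  36 157] [ 17 133 128] [21 35 95]
```

View pics/w1.png

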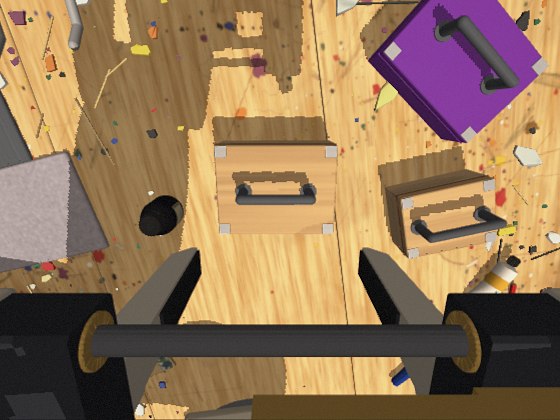

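The handle is centred at (275,195), square between the fingers (jaws at 185 and 375). I go straight down and grip the bow across its uprights.

Emit:
move_arm:
  plan:
    - [0,0,-0.0,0.06,-0.18,0.9,93]
    - [0,0,0,0,0,1,93]
    - [0,0,0,0,0,1,93]
    - [0,0,0,0,0,1,93]
    - [0,0,0,0,0,1,93]
    - [0,0,0,0,0,0.7,93]
    - [0,0,0,0,0,0.5,93]
    - [0,0,0,0,0,0,93]
    - [0,0,0,0,0,0,60]
    - [0,0,0,0,0,0,60]
  force: 25

```text
t: 4.15
tool_pos: [0.4664, -0.101, 0.0785]
orientation: [3.131, -0.247, 0.003]
force: [-1.1, -2.5, -0.1]
opening: 0.0813
gripper_force: 2.9
```

Emit:
move_arm:
  plan:
    - [0,0,0,0,0,0,60]
    - [0,0,0,0,0,0,60]
    - [0,0,0,0,0,0,60]
    - [0,0,0,0,0,0,60]
    - [0,0,0,0,0,-0.4,60]
    - [0,0,0,0,0,-0.8,60]
    - [0,0,0,0,0,-1,60]
    - [0,0,0,0,0,-0.8,60]
    - [0,0,0,0,0,0,60]
    - [0,0,0,0,0,0,60]

```text
t: 5.15
tool_pos: [0.4651, -0.1004, 0.1516]
orientation: [-3.132, 0.247, 0.001]
force: [-0.7, 0.4, -6.0]
opening: 0.0793
gripper_force: 25.0
```

```bash
python3 - <<'E'
from h import *
go(.50,.0215,.182,-2)
cam('wrist','w2.png')
E
```

```text
t 5.2 pos [ 0.4651 -0.1004  0.1516] yaw -9.0 turn units [-0.    0.   -1.17] shift units [ 1.23 -4.92 -1.22] F [-0.7  0.4 -6. ] open 0.0793
```

View pics/w2.png

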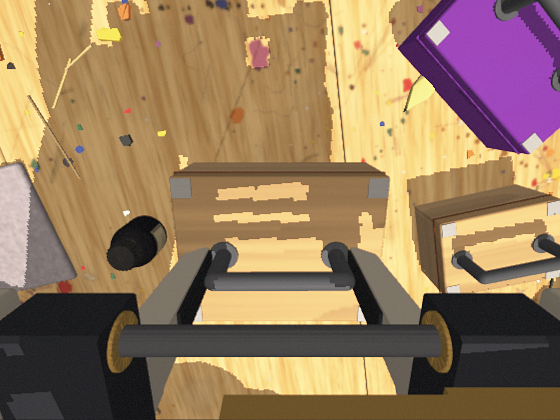

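Gripped; the wrist force is about 6 N, so the mass is about 0.6 kg. I lift it and move in front of the hook.

Emit:
move_arm:
  plan:
    - [0,0,-0.6,0,0,-0.6,60]
    - [0,0,-0.57,0,0,-0.62,60]
    - [0,0,0,0.2,-0.6,0,60]
    - [0,0,0,0.2,-0.8,0,60]
    - [0,0,0,0.2,-0.8,0,60]
    - [0,0,0,0.2,-0.8,0,60]
    - [0,0,0,0.2,-0.8,0,60]
    - [0,0,0,0.2,-0.8,0,60]
    - [0,0,0,0.03,-0.5,0,60]
    - [0,0,0,0,0,0,60]

```text
t: 6.2
tool_pos: [0.4996, 0.0271, 0.181]
orientation: [-3.141, 0.052, 0.005]
force: [0.2, 0.2, -5.6]
opening: 0.0795
gripper_force: 25.0
```

```bash
python3 - <<'E'
from h import *
go(.6255,.0215,.1815,-2)
c=cam('side','s2.png');W=c['W'];p=read_state()['tool_pos']
m=(c['hsv'][...,2]<90)&(abs(W[...,0]-p[0])<.02)&(abs(W[...,1]-p[1])<.05)&(W[...,2]>.14)&(W[...,2]<.2)
f=c['frame'][120:360,180:460];cv2.imwrite('pics/s2.png',cv2.resize(f,None,fx=2.8,fy=2.5)[:,:,::-1])
E
```

```text
t 6.2 pos [0.4996 0.0271 0.181 ] yaw -1.9 turn units [-0.    0.03  0.02] shift units [ 5.04  0.05 -0.02] F [ 0.2  0.2 -5.6] open 0.0795
```

View pics/s2.png

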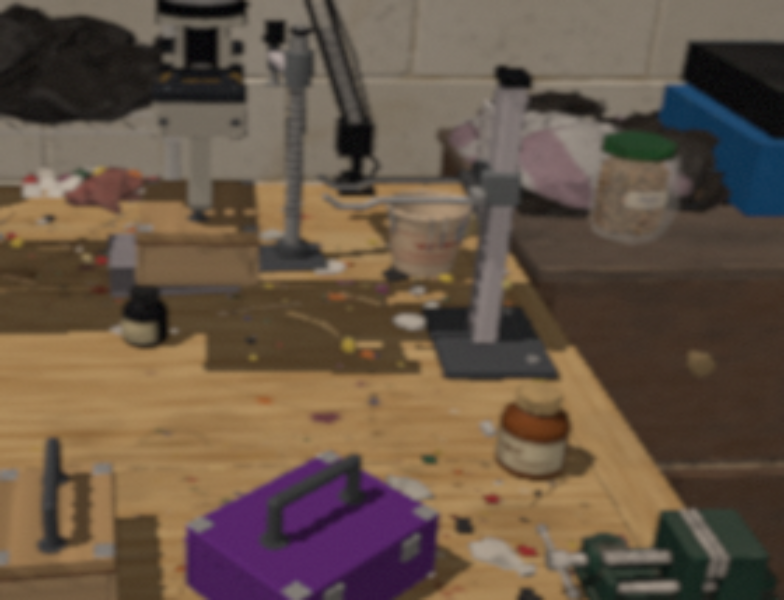

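The case hangs level, with its lid (crop y~240) below the tine tip (325,200). I drive in and watch the force.

Emit:
move_arm:
  plan:
    - [0,0,0,0.5,0,0,60]
    - [0,0,0,0.7,0,0,60]
    - [0,0,0,0.7,0,0,60]
    - [0,0,0,0.7,0,0,60]
    - [0,0,0,0.7,0,0,60]
    - [0,0,0,0.7,0,0,60]
    - [0,0,0,0.6,0,0,60]
    - [0,0,0,0.44,0,0,60]
    - [0,0,0,0,0,0,60]
    - [0,0,0,0,0,0,60]

```text
t: 7.25
tool_pos: [0.6258, 0.0205, 0.1818]
orientation: [3.141, -0.056, -0.003]
force: [-1.2, 0.4, -4.9]
opening: 0.0794
gripper_force: 25.0
```

```bash
python3 - <<'E'
from h import *
go(.6255,.0215,.143,-2)
c=cam('wrist','w3.png')
E
```

```text
t 7.2 pos [0.6258 0.0205 0.1818] yaw -2.0 turn units [ 0.    0.02 -0.01] shift units [-0.01 -0.04  1.55] F [-1.2  0.4 -4.9] open 0.0794
```

View pics/w3.png

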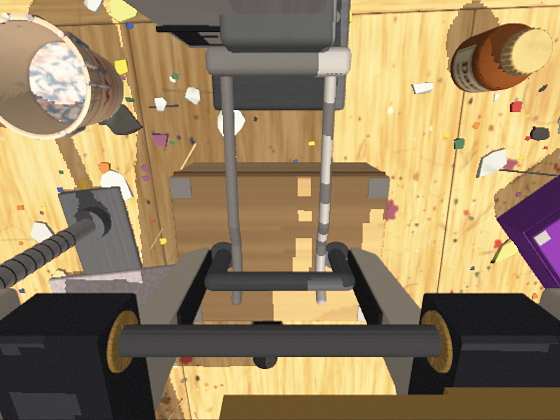

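The tines (x = 236 and 322) pass under the bar, centred on 280. Lowering.

Emit:
move_arm:
  plan:
    - [0,0,0,0,0,0.2,60]
    - [0,0,0,0,0,0.25,60]
    - [0,0,0,0,0,0.25,60]
    - [0,0,0,0,0,0.25,60]
    - [0,0,0,0,0,0.2,60]
    - [0,0,0,0,0,0.2,60]
    - [0,0,0,0,0,0.1,60]
    - [0,0,0,0,0,0.1,60]
    - [0,0,0,0,0,0,60]
    - [0,0,0,0,0,0,60]

```text
t: 8.3
tool_pos: [0.6266, 0.0214, 0.1442]
orientation: [-3.141, 0.055, -0.0]
force: [-2.2, 0.6, -1.3]
opening: 0.079
gripper_force: 25.0
```

Emit:
move_arm:
  plan:
    - [0,0,0,0,0,0.1,60]
    - [0,0,0,0,0,0,93]
    - [0,0,0,0,0,0,93]
    - [0,0,0,0,0,0,93]
    - [0,0,0,0,0,0,93]
    - [0,0,0,0,0,0,93]
    - [0,0,0,0,0,-0.5,93]
    - [0,0,0,0,0,-0.8,93]
    - [0,0,0,0,0,-0.8,93]
    - [0,0,0,0,0,-0.3,93]

```text
t: 9.3
tool_pos: [0.628, 0.0213, 0.2051]
orientation: [3.141, -0.055, 0.007]
force: [0.7, -0.4, 0.7]
opening: 0.0934
gripper_force: 0.0
```

Emit:
move_arm:
  plan:
    - [0,0,0,0,0,0,93]
    - [0,0,0,0,0,0,93]
    - [0,0,0,0,0,0,93]
    - [0,0,0,0,0,0,93]
    - [0,0,0,0,0,0,93]
    - [0,0,0,0,0,0,93]
    - [0,0,0,0,0,0,93]
    - [0,0,0,0,0,0,93]
    - [0,0,0,0,0,0,93]
    - [0,0,0,0,0,0,93]

```text
t: 10.3
tool_pos: [0.6265, 0.0213, 0.2015]
orientation: [-3.141, 0.055, -0.0]
force: [0.3, 0.5, -0.3]
opening: 0.093
gripper_force: 0.0
```

Emit:
move_arm:
  plan:
    - [0,0,0,0,0,0,93]
    - [0,0,0,0,0,0,93]
    - [0,0,0,0,0,0,93]
    - [0,0,0,0,0,0,93]
    - [0,0,0,0,0,0,93]
    - [0,0,0,0,0,0,93]
    - [0,0,0,0,0,0,93]
    - [0,0,0,0,0,0,93]
    - [0,0,0,0,0,0,93]
    - [0,0,0,0,0,0,93]

```text
t: 11.3
tool_pos: [0.6265, 0.0213, 0.2014]
orientation: [-3.141, 0.055, 0.0]
force: [-0.0, -0.4, 0.8]
opening: 0.0927
gripper_force: 0.0
```

```bash
cat >> h.py <<'E'
def bar(c,x,y,z0,z1,r=.06):
    W=c['W'];m=(W[...,2]>z0)&(W[...,2]<z1)&(abs(W[...,0]-x)<r)&(abs(W[...,1]-y)<r)&(c['hsv'][...,2]<110)&(c['hsv'][...,1]<90)
    b=cv2.minAreaRect(W[m][:,:2].astype(np.float32));print('bar',np.round(b[0],4),np.round(b[1],4),round(b[2],1),m.sum(),'z max',np.percentile(W[m][:,2],[50,98]).round(4))
E
python3 - <<'E'
from h import *
go(.6255,.0215,.143,-2)
c=cam('wrist','w4.png'); bar(c,.6255,.0215,.128,.165)
W=c['W'];m=(W[...,2]>.10)&(W[...,2]<.13)&(abs(W[...,0]-.63)<.09)&(abs(W[...,1]-.02)<.09);print('lid z',np.median(W[m],0),m.sum())
E
```

```text
t 11.3 pos [0.6265 0.0213 0.2014] yaw -2.0 turn units [-0.  0. -0.] shift units [-0.04 -0.01  2.33] F [-0.  -0.4  0.8] open 0.0927
bar [0.6466 0.0242] [0.0819 0.0786] 5.9 1968 z max [0.1495 0.1521]
lid z [0.63563707 0.02166564 0.11445098] 15124
```

View pics/w4.png

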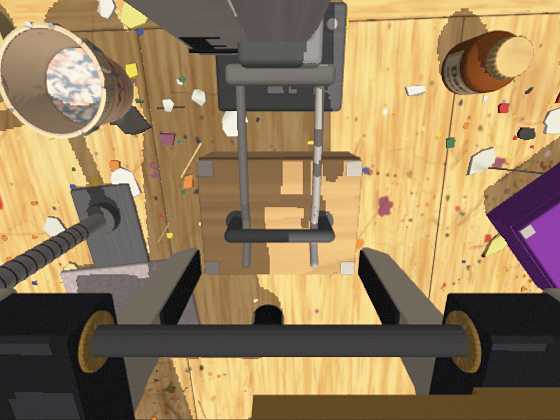

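Hanging on both tines, bar level at (280,236), lid z 0.1145, so it has sunk about 28 mm. I wait one second more, then take it off. I also measure the pad by colour.

Emit:
move_arm:
  plan:
    - [0,0,0,0,0,0,93]
    - [0,0,0,0,0,0,93]
    - [0,0,0,0,0,0,93]
    - [0,0,0,0,0,0,93]
    - [0,0,0,0,0,0,93]
    - [0,0,0,0,0,0,93]
    - [0,0,0,0,0,0,93]
    - [0,0,0,0,0,0,93]
    - [0,0,0,0,0,0,93]
    - [0,0,0,0,0,0,93]

```text
t: 12.35
tool_pos: [0.6265, 0.0213, 0.2014]
orientation: [-3.141, 0.055, 0.0]
force: [-0.6, -0.5, 0.2]
opening: 0.0929
gripper_force: 0.0
```

Emit:
move_arm:
  plan:
    - [0,0,0,0,0,0.6,93]
    - [0,0,0,0,0,0.8,93]
    - [0,0,0,0,0,0.7,93]
    - [0,0,0,0,0,0.4,93]
    - [0,0,0,0,0,0,93]
    - [0,0,0,0,0,0,60]
    - [0,0,0,0,0,0,60]
    - [0,0,0,0,0,0,60]
    - [0,0,0,0,0,0,60]
    - [0,0,0,0,0,0,60]

```text
t: 13.35
tool_pos: [0.6272, 0.0212, 0.1397]
orientation: [3.141, -0.055, 0.003]
force: [2.6, -0.7, 0.2]
opening: 0.0793
gripper_force: 25.0
```

Emit:
move_arm:
  plan:
    - [0,0,0,0,0,0,60]
    - [0,0,0,0,0,0,60]
    - [0,0,0,0,0,-0.2,60]
    - [0,0,0,0,0,-0.35,60]
    - [0,0,0,0,0,-0.35,60]
    - [0,0,0,0,0,-0.35,60]
    - [0,0,0,0,0,-0.35,60]
    - [0,0,0,0,0,-0.16,60]
    - [0,0,0,0,0,0,60]
    - [0,0,0,0,0,0,60]

```text
t: 14.35
tool_pos: [0.6262, 0.0213, 0.1825]
orientation: [-3.141, 0.055, 0.001]
force: [-0.4, 0.6, -6.2]
opening: 0.0792
gripper_force: 25.0
```

```bash
python3 - <<'E'
from h import *
go(.50,.026,.182,-2)
c=cam('wrist','w5.png');f=c['frame'];cv2.imwrite('pics/w5.png',f[120:330,100:460,::-1])
d=np.load('top1.npz');W=d['W'];f=d['f'];h=cv2.cvtColor(f,cv2.COLOR_RGB2HSV)
m=((h[...,1]<75)&(abs(W[...,0]-.46)<.085)&(abs(W[...,1]-.217)<.11)).astype(np.uint8)
m=cv2.morphologyEx(m,cv2.MORPH_OPEN,np.ones((5,5)));n,l,s,_=cv2.connectedComponentsWithStats(m);k=1+s[1:,4].argmax()
cnt=cv2.findContours((l==k).astype(np.uint8),0,1)[0][0].reshape(-1,2)
P=W[cnt[:,1],cnt[:,0]];r=cv2.minAreaRect(P[:,:2].astype(np.float32));print(r,s[k])
m=(l==k)&(W[...,0]<.52);
for x in np.arange(.41,.53,.015):
    q=W[(l==k)&(abs(W[...,0]-x)<.004)];print(round(x,3),q[:,1].min().round(4),q[:,1].max().round(4))
for y in np.arange(.15,.29,.02):
    q=W[(l==k)&(abs(W[...,1]-y)<.004)];print(round(y,3),q[:,0].min().round(4),q[:,0].max().round(4))
E
```

```text
t 14.3 pos [0.6262 0.0213 0.1825] yaw -2.0 turn units [-0.    0.01 -0.  ] shift units [-5.05 -0.01  0.02] F [-0.4  0.6 -6.2] open 0.0792
((0.47461405396461487, 0.218673437833786), (0.1396554857492447, 0.16041383147239685), 3.738497018814087) [ 143  226   65   56 3304]
0.41 0.1358 0.2943
0.425 0.1362 0.2924
0.44 0.1377 0.2937
0.455 0.139 0.2957
0.47 0.1412 0.2949
0.485 0.1418 0.2965
0.5 0.1397 0.3002
0.515 0.1428 0.3009
0.53 0.1437 0.2997
0.15 0.4117 0.5381
0.17 0.4101 0.5371
0.19 0.4092 0.5431
0.21 0.4055 0.545
0.23 0.4038 0.5434
0.25 0.4027 0.5425
0.27 0.4015 0.5276
```

View pics/w5.png

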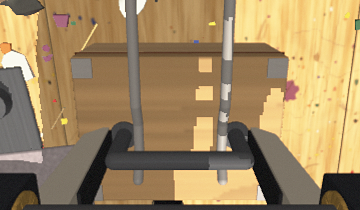

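Regripped cleanly. Pad centre is about (0.470, 0.2185), yaw 3.7 deg, consistent with the post. I back out of the hook.

Emit:
move_arm:
  plan:
    - [0,0,0,-0.4,0,0,60]
    - [0,0,0,-0.7,0,0,60]
    - [0,0,0,-0.7,0,0,60]
    - [0,0,0,-0.7,0,0,60]
    - [0,0,0,-0.7,0,0,60]
    - [0,0,0,-0.7,0,0,60]
    - [0,0,0,-0.7,0,0,60]
    - [0,0,0,-0.5,0,0,60]
    - [0,0,-0.5,0,0,0,60]
    - [0,0,-0.45,0,0,0,60]

```text
t: 15.4
tool_pos: [0.4984, 0.0258, 0.1825]
orientation: [-3.14, -0.105, 0.001]
force: [0.1, 0.0, -5.0]
opening: 0.0795
gripper_force: 25.0
```

```bash
python3 - <<'E'
from h import *
go(.470,.2185,.120,3.7)
E
```

```text
t 15.4 pos [0.4984 0.0258 0.1825] yaw 3.8 turn units [-0.    0.    0.02] shift units [-0.64 -7.76  2.5 ] F [ 0.1  0.  -5. ] open 0.0795
```

Emit:
move_arm:
  plan:
    - [0,0,0,-0.06,-0.7,0,60]
    - [0,0,0,-0.08,-0.95,0,60]
    - [0,0,0,-0.08,-0.95,0,60]
    - [0,0,0,-0.08,-0.95,0,60]
    - [0,0,0,-0.08,-0.95,0,60]
    - [0,0,0,-0.08,-0.95,0,60]
    - [0,0,0,-0.08,-0.9,0,60]
    - [0,0,0,-0.06,-0.8,0,60]
    - [0,0,0,-0.04,-0.61,0,60]
    - [0,0,0,0,0,0,60]

```text
t: 16.4
tool_pos: [0.47, 0.2199, 0.1826]
orientation: [-3.139, -0.104, 0.001]
force: [-0.6, -0.7, -4.8]
opening: 0.0793
gripper_force: 25.0
```

Emit:
move_arm:
  plan:
    - [0,0,0,0,0,0.6,60]
    - [0,0,0,0,0,0.9,60]
    - [0,0,0,0,0,0.9,60]
    - [0,0,0,0,0,0.6,60]
    - [0,0,0,0,0,0,60]
    - [0,0,0,0,0,0,60]
    - [0,0,0,0,0,0,60]
    - [0,0,0,0,0,0,60]
    - [0,0,0,0,0,0,60]
    - [0,0,0,0,0,0,60]

```text
t: 17.4
tool_pos: [0.471, 0.2185, 0.1085]
orientation: [-3.14, -0.101, -0.002]
force: [-0.3, 0.1, -6.2]
opening: 0.0789
gripper_force: 25.0
```

```bash
python3 - <<'E'
from h import *
go(.470,.2185,.0875,3.7)
c=cam('wrist','w6.png'); cv2.imwrite('pics/w6.png',c['frame'][:,:,::-1])
W=c['W'];z=.1035
m=(abs(W[...,2]-z)<.015)&(abs(W[...,0]-.47)<.08)&(abs(W[...,1]-.2185)<.09);r=cv2.minAreaRect(W[m][:,:2].astype(np.float32));print('lid',r,np.median(W[m],0))
E
```

```text
t 17.4 pos [0.471  0.2185 0.1085] yaw 3.7 turn units [-0.   -0.01  0.  ] shift units [-0.04 -0.    0.84] F [-0.3  0.1 -6.2] open 0.0789
lid ((0.4719861149787903, 0.21884790062904358), (0.01805361732840538, 0.10839208215475082), 3.7208633422851562) [0.4746398  0.21725973 0.11391366]
```

View pics/w6.png

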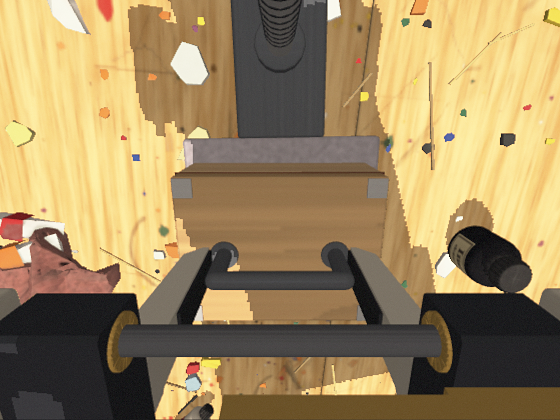

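The case is centred and parallel over the pad (pad edges x=188 to 380, case 173 to 387). Lowering and releasing.

Emit:
move_arm:
  plan:
    - [0,0,0,0,0,0.3,60]
    - [0,0,0,0,0,0.3,60]
    - [0,0,0,0,0,0.15,60]
    - [0,0,0,0,0,0.08,60]
    - [0,0,0,0,0,0.04,60]
    - [0,0,0,0,0,0,60]
    - [0,0,0,0,0,0,60]
    - [0,0,0,0,0,0,60]
    - [0,0,0,0,0,0,60]
    - [0,0,0,0,0,0,60]

```text
t: 18.45
tool_pos: [0.4699, 0.2181, 0.0879]
orientation: [3.139, 0.102, -0.003]
force: [-14.7, -5.4, 20.3]
opening: 0.0791
gripper_force: 25.0
```

Emit:
move_arm:
  plan:
    - [0,0,0,0,0,-0.06,60]
    - [0,0,0,0,0,0,93]
    - [0,0,0,0,0,0,93]
    - [0,0,0,0,0,0,93]
    - [0,0,0,0,0,0,93]
    - [0,0,0,0,0,-0.5,93]
    - [0,0,0,0,0,-0.9,93]
    - [0,0,0,0,0,-1,93]
    - [0,0,0,0,0,-1,93]
    - [0,0,0,0,0,-1,93]

```text
t: 19.45
tool_pos: [0.4707, 0.2184, 0.1998]
orientation: [-3.14, -0.101, -0.001]
force: [0.1, -0.3, 0.4]
opening: 0.0929
gripper_force: 0.0
```

Emit:
move_arm:
  plan:
    - [0,0,0,0,0,-0.8,93]
    - [0,0,0,0,0,0,93]
    - [0,0,0,0,0,0,93]
    - [0,0,0,0,0,0,93]
    - [0,0,0,0,0,0,93]
    - [0,0,0,0,0,0,93]
    - [0,0,0,0,0,0,93]
    - [0,0,0,0,0,0,93]
    - [0,0,0,0,0,0,93]
    - [0,0,0,0,0,0,93]

```text
t: 20.45
tool_pos: [0.4706, 0.2183, 0.2176]
orientation: [-3.14, -0.101, -0.0]
force: [-0.1, -0.2, -0.5]
opening: 0.0928
gripper_force: 0.0
```

```bash
cat >> h.py <<'E'
def look(c,x,y,zl,r=.085):
    W=c['W']
    for n,a,b in(('lid',-.008,.01),('bar',.022,.045)):
        m=(W[...,2]>zl+a)&(W[...,2]<zl+b)&(abs(W[...,0]-x)<r)&(abs(W[...,1]-y)<r)
        m=cv2.morphologyEx(m.astype(np.uint8),cv2.MORPH_OPEN,np.ones((3,3)))>0
        b=cv2.minAreaRect(W[m][:,:2].astype(np.float32));print(n,np.round(b[0],4),np.round(b[1],4),round(b[2],1),m.sum(),np.median(W[m],0).round(4))
E
python3 - <<'E'
from h import *
c=cam('wrist');look(c,.47,.2185,.063)
c=cam('top');look(c,.47,.2185,.063);look(c,.3993,-.287,.055)
go(.4,-.2868,.20,3.8)
E
```

```text
lid [0.4688 0.2186] [0.0998 0.1302] 3.7 10768 [0.4769 0.2192 0.0624]
bar [0.4685 0.2191] [0.0103 0.0778] 3.6 919 [0.4698 0.2175 0.0984]
lid [0.4678 0.2082] [0.0996 0.1095] 3.9 1092 [0.4512 0.1964 0.0607]
bar [0. 0.] [0. 0.] 0.0 0 [nan nan nan]
lid [ 0.4004 -0.2877] [0.0728 0.1032] 3.7 1205 [ 0.3958 -0.2864  0.0532]
bar [ 0.4008 -0.2866] [0.0072 0.078 ] 3.8 138 [ 0.4007 -0.2861  0.0894]
t 20.6 pos [0.4706 0.2183 0.2177] yaw 3.7 turn units [-0.   -0.   -0.02] shift units [-4.16 19.97  0.71] F [0.  1.1 1. ] open 0.0926
  return _methods._mean(a, axis=axis, dtype=dtype,
  ret = um.true_divide(
```

The large case sits at (0.4687, 0.2188), yaw 3.7. On to the small one.

Emit:
move_arm:
  plan:
    - [0,0,0,-0.15,0.8,0,93]
    - [0,0,0,-0.2,1,0,93]
    - [0,0,0,-0.21,1,0,93]
    - [0,0,0,-0.21,1,0,93]
    - [0,0,0,-0.21,1,0,93]
    - [0,0,0,-0.21,1,0,93]
    - [0,0,0,-0.21,1,0,93]
    - [0,0,0,-0.21,1,0,93]
    - [0,0,0,-0.21,1,0,93]
    - [0,0,0,-0.21,1,0,93]

```text
t: 21.55
tool_pos: [0.4356, -0.0304, 0.2178]
orientation: [3.14, 0.101, 0.001]
force: [0.5, 1.0, 0.2]
opening: 0.0929
gripper_force: 0.0
```

Emit:
move_arm:
  plan:
    - [0,0,0,-0.21,1,0,93]
    - [0,0,0,-0.21,1,0,93]
    - [0,0,0,-0.21,1,0,93]
    - [0,0,0,-0.21,1,0,93]
    - [0,0,0,-0.21,1,0,93]
    - [0,0,0,-0.21,1,0,93]
    - [0,0,0,-0.21,1,0,93]
    - [0,0,0,-0.21,1,0,93]
    - [0,0,0,-0.21,1,0,93]
    - [0,0,0,-0.2,1,0,93]

```text
t: 22.55
tool_pos: [0.3995, -0.2834, 0.2178]
orientation: [3.14, 0.101, 0.0]
force: [-0.0, -0.2, -0.2]
opening: 0.0928
gripper_force: 0.0
```

Emit:
move_arm:
  plan:
    - [0,0,0,-0.1,0.17,0.35,93]
    - [0,0,0,0,0,0.35,93]
    - [0,0,0,0,0,0,93]
    - [0,0,0,0,0,0,93]
    - [0,0,0,0,0,0,93]
    - [0,0,0,0,0,0,93]
    - [0,0,0,0,0,0,93]
    - [0,0,0,0,0,0,93]
    - [0,0,0,0,0,0,93]
    - [0,0,0,0,0,0,93]

```text
t: 23.55
tool_pos: [0.3975, -0.2867, 0.2002]
orientation: [3.14, 0.101, 0.0]
force: [-0.8, 0.2, -0.2]
opening: 0.093
gripper_force: 0.0
```

```bash
python3 - <<'E'
from h import *
c=cam('wrist','w7.png');look(c,.4,-.287,.055)
go(.4005,-.2868,.078,3.8)
E
```

```text
lid [ 0.401  -0.2881] [0.0783 0.1021] 4.0 6457 [ 0.4101 -0.2875  0.0545]
bar [ 0.4025 -0.2882] [0.0095 0.0787] 3.6 987 [ 0.4033 -0.2881  0.0904]
t 23.6 pos [ 0.3975 -0.2867  0.2002] yaw 3.7 turn units [ 0.    0.   -0.02] shift units [0.12 0.01 4.89] F [-1.  -0.2 -0. ] open 0.0927
```

Emit:
move_arm:
  plan:
    - [0,0,0,0.16,0.05,0.7,93]
    - [0,0,0,0,0,1,93]
    - [0,0,0,0,0,1,93]
    - [0,0,0,0,0,1,93]
    - [0,0,0,0,0,0.7,93]
    - [0,0,0,0,0,0.48,93]
    - [0,0,0,0,0,0,93]
    - [0,0,0,0,0,0,93]
    - [0,0,0,0,0,0,60]
    - [0,0,0,0,0,0,60]

```text
t: 24.6
tool_pos: [0.4023, -0.2883, 0.0794]
orientation: [3.139, 0.101, 0.002]
force: [0.8, -0.3, 0.7]
opening: 0.0812
gripper_force: 0.0
```

Emit:
move_arm:
  plan:
    - [0,0,0,0,0,0,60]
    - [0,0,0,0,0,0,60]
    - [0,0,0,0,0,0,60]
    - [0,0,0,0,0,0,60]
    - [0,0,0,0,0,-0.5,60]
    - [0,0,0,0,0,-0.9,60]
    - [0,0,0,0,0,-1,60]
    - [0,0,0,0,0,-0.9,60]
    - [0,0,0,0,0,-0.82,60]
    - [0,0,0,0,0,0,60]

```text
t: 25.6
tool_pos: [0.4029, -0.2887, 0.1846]
orientation: [3.137, 0.101, 0.006]
force: [-0.0, -0.5, -2.6]
opening: 0.0795
gripper_force: 25.0
```

Emit:
move_arm:
  plan:
    - [0,0,0.5,0,0,0,60]
    - [0,0,0.45,0,0,0,60]
    - [0,0,0,0,0,0,60]
    - [0,0,0,0,0,0,60]
    - [0,0,0,0,0,0,60]
    - [0,0,0,0,0,0,60]
    - [0,0,0,0,0,0,60]
    - [0,0,0,0,0,0,60]
    - [0,0,0,0,0,0,60]
    - [0,0,0,0,0,0,60]

```text
t: 26.6
tool_pos: [0.4016, -0.2877, 0.1812]
orientation: [3.141, -0.055, 0.0]
force: [0.1, 1.3, -3.0]
opening: 0.0792
gripper_force: 25.0
```

```bash
python3 - <<'E'
from h import *
go(.50,.026,.182,-2)
c=cam('wrist','w8.png');p=read_state()['tool_pos'];look(c,p[0],p[1],p[2]-.0235,.07)
E
```

```text
t 26.6 pos [ 0.4016 -0.2877  0.1812] yaw -2.0 turn units [ 0. -0.  0.] shift units [  3.5  -12.68  -0.03] F [ 0.1  1.3 -3. ] open 0.0792
lid [ 0.4014 -0.2872] [0.1024 0.0762] 88.2 13925 [ 0.4139 -0.2873  0.1563]
bar [ 0.4027 -0.2872] [0.1095 0.018 ] 87.9 4676 [ 0.4048 -0.2875  0.1922]
```

View pics/w8.png

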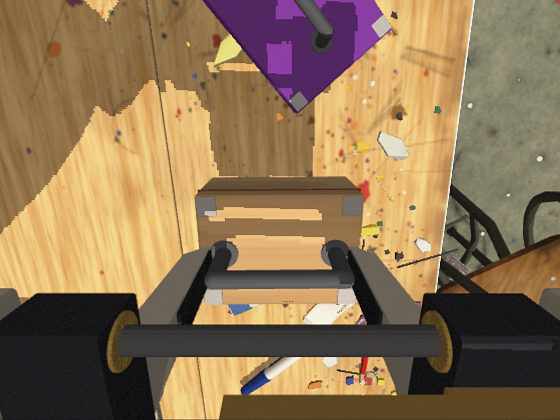

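Small case gripped level, about 0.3 kg. Carrying it to the front of the hook.

Emit:
move_arm:
  plan:
    - [0,0,0,0.2,-0.7,-0.03,60]
    - [0,0,0,0.28,-0.98,0,60]
    - [0,0,0,0.28,-1,0,60]
    - [0,0,0,0.28,-1,0,60]
    - [0,0,0,0.28,-1,0,60]
    - [0,0,0,0.28,-1,0,60]
    - [0,0,0,0.28,-1,0,60]
    - [0,0,0,0.28,-1,0,60]
    - [0,0,0,0.28,-1,0,60]
    - [0,0,0,0.28,-1,0,60]

```text
t: 27.65
tool_pos: [0.4783, -0.0471, 0.182]
orientation: [3.141, -0.055, 0.001]
force: [0.0, -0.2, -3.2]
opening: 0.0792
gripper_force: 25.0
```

Emit:
move_arm:
  plan:
    - [0,0,0,0.28,-1,0,60]
    - [0,0,0,0.25,-0.8,0,60]
    - [0,0,0,0.2,-0.7,0,60]
    - [0,0,0,0.05,-0.5,0,60]
    - [0,0,0,0,0,0,60]
    - [0,0,0,0,0,0,60]
    - [0,0,0,0,0,0,60]
    - [0,0,0,0,0,0,60]
    - [0,0,0,0,0,0,60]
    - [0,0,0,0,0,0,60]

```text
t: 28.65
tool_pos: [0.5001, 0.0257, 0.1819]
orientation: [3.141, -0.056, 0.0]
force: [0.3, -0.0, -3.7]
opening: 0.079
gripper_force: 25.0
```

```bash
python3 - <<'E'
from h import *
go(.6258,.0215,.182,-2)
E
```

```text
t 28.6 pos [0.5001 0.0257 0.1819] yaw -2.0 turn units [ 0.   -0.   -0.01] shift units [ 5.03 -0.01 -0.  ] F [ 0.3 -0.  -3.7] open 0.079
```

Emit:
move_arm:
  plan:
    - [0,0,0,0.5,0,0,60]
    - [0,0,0,0.7,0,0,60]
    - [0,0,0,0.7,0,0,60]
    - [0,0,0,0.7,0,0,60]
    - [0,0,0,0.7,0,0,60]
    - [0,0,0,0.7,0,0,60]
    - [0,0,0,0.6,0,0,60]
    - [0,0,0,0.43,0,0,60]
    - [0,0,0,0,0,0,60]
    - [0,0,0,0,0,0,60]

```text
t: 29.65
tool_pos: [0.6254, 0.0216, 0.1815]
orientation: [-3.141, 0.055, 0.002]
force: [-0.8, -0.1, -4.1]
opening: 0.079
gripper_force: 25.0
```

Emit:
move_arm:
  plan:
    - [0,0,0,0,0,0.2,60]
    - [0,0,0,0,0,0.25,60]
    - [0,0,0,0,0,0.25,60]
    - [0,0,0,0,0,0.2,60]
    - [0,0,0,0,0,0.15,60]
    - [0,0,0,0,0,0.1,60]
    - [0,0,0,0,0,0,60]
    - [0,0,0,0,0,0,60]
    - [0,0,0,0,0,0,60]
    - [0,0,0,0,0,0,60]

```text
t: 30.65
tool_pos: [0.6259, 0.0217, 0.1534]
orientation: [3.141, -0.055, 0.0]
force: [-1.2, 0.1, -0.2]
opening: 0.0798
gripper_force: 25.0
```

```bash
python3 - <<'E'
from h import *
c=cam('wrist','w9.png')
go(.6258,.0215,.2014,-2)
E
```

```text
t 30.7 pos [0.6259 0.0217 0.1534] yaw -2.0 turn units [-0. -0. -0.] shift units [-0.    0.01 -1.92] F [-2.2 -0.7 -0.4] open 0.0792
```

View pics/w9.png

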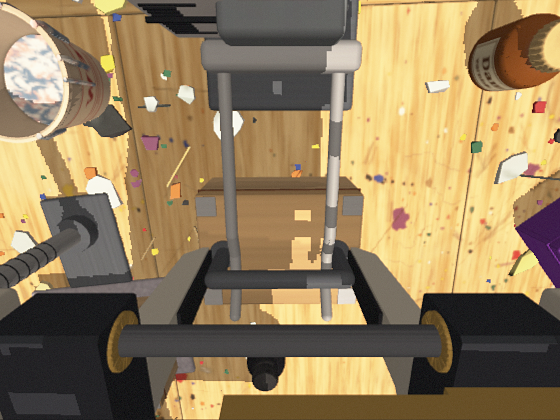

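The tines (x = 230 and 335) are under the bar and carry the load. I release, rise and wait.

Emit:
move_arm:
  plan:
    - [0,0,0,0,0,0,93]
    - [0,0,0,0,0,0,93]
    - [0,0,0,0,0,0,93]
    - [0,0,0,0,0,0,93]
    - [0,0,0,0,0,0,93]
    - [0,0,0,0,0,-0.5,93]
    - [0,0,0,0,0,-0.6,93]
    - [0,0,0,0,0,-0.6,93]
    - [0,0,0,0,0,-0.5,93]
    - [0,0,0,0,0,0,93]

```text
t: 31.7
tool_pos: [0.6275, 0.0216, 0.2121]
orientation: [3.141, -0.055, 0.009]
force: [0.7, -0.2, -0.2]
opening: 0.0928
gripper_force: 0.0
```

Emit:
move_arm:
  plan:
    - [0,0,0,0,0,0,93]
    - [0,0,0,0,0,0,93]
    - [0,0,0,0,0,0,93]
    - [0,0,0,0,0,0,93]
    - [0,0,0,0,0,0,93]
    - [0,0,0,0,0,0,93]
    - [0,0,0,0,0,0,93]
    - [0,0,0,0,0,0,93]
    - [0,0,0,0,0,0,93]
    - [0,0,0,0,0,0,93]

```text
t: 32.7
tool_pos: [0.6258, 0.0217, 0.2082]
orientation: [-3.141, 0.055, -0.0]
force: [0.7, -0.5, -0.0]
opening: 0.0931
gripper_force: 0.0
```

Emit:
move_arm:
  plan:
    - [0,0,0,0,0,0,93]
    - [0,0,0,0,0,0,93]
    - [0,0,0,0,0,0,93]
    - [0,0,0,0,0,0,93]
    - [0,0,0,0,0,0,93]
    - [0,0,0,0,0,0,93]
    - [0,0,0,0,0,0,93]
    - [0,0,0,0,0,0,93]
    - [0,0,0,0,0,0,93]
    - [0,0,0,0,0,0,93]

```text
t: 33.7
tool_pos: [0.6258, 0.0217, 0.2081]
orientation: [3.141, -0.055, -0.0]
force: [0.9, 0.1, 0.2]
opening: 0.0928
gripper_force: 0.0
```

Emit:
move_arm:
  plan:
    - [0,0,0,0,0,0,93]
    - [0,0,0,0,0,0,93]
    - [0,0,0,0,0,0,93]
    - [0,0,0,0,0,0,93]
    - [0,0,0,0,0,0,93]
    - [0,0,0,0,0,0,93]
    - [0,0,0,0,0,0,93]
    - [0,0,0,0,0,0,93]
    - [0,0,0,0,0,0,93]
    - [0,0,0,0,0,0,93]

```text
t: 34.7
tool_pos: [0.6258, 0.0217, 0.2082]
orientation: [-3.141, 0.055, -0.0]
force: [-0.3, 0.3, -0.3]
opening: 0.0933
gripper_force: 0.0
```

```bash
python3 - <<'E'
from h import *
c=cam('wrist','w10.png');W=c['W'];m=(W[...,2]>.10)&(W[...,2]<.14)&(abs(W[...,0]-.63)<.05)&(abs(W[...,1]-.02)<.06);r=cv2.minAreaRect(W[m][:,:2].astype(np.float32))
print(np.median(W[m],0),m.sum(),r)
go(.6258,.0215,np.median(W[m][:,2])+.0235,-2)
c=cam('top');look(c,.4688,.2188,.063)
E
```

```text
[0.63643877 0.02192031 0.12497739] 8602 ((0.6256867051124573, 0.022178607061505318), (0.10256073623895645, 0.07629496604204178), 88.2908935546875)
t 34.8 pos [0.6258 0.0217 0.2081] yaw -2.0 turn units [ 0.  0. -0.] shift units [0.   0.01 2.39] F [ 0.3  0.8 -0.1] open 0.093
lid [0.4649 0.2498] [0.0993 0.0696] 4.2 949 [0.457  0.2545 0.0609]
bar [0.4654 0.2384] [0.0078 0.0367] 3.8 64 [0.4653 0.238  0.0971]
```

Hung still: lid z is 0.125, so it has sunk about 18 mm. Taking it off.

Emit:
move_arm:
  plan:
    - [0,0,0,0,0,0.6,93]
    - [0,0,0,0,0,0.8,93]
    - [0,0,0,0,0,0.6,93]
    - [0,0,0,0,0,0.38,93]
    - [0,0,0,0,0,0,93]
    - [0,0,0,0,0,0,60]
    - [0,0,0,0,0,0,60]
    - [0,0,0,0,0,0,60]
    - [0,0,0,0,0,0,60]
    - [0,0,0,0,0,0,60]

```text
t: 35.8
tool_pos: [0.6264, 0.0216, 0.1493]
orientation: [3.141, -0.055, 0.003]
force: [2.3, -0.2, -0.1]
opening: 0.0792
gripper_force: 25.0
```

Emit:
move_arm:
  plan:
    - [0,0,0,0,0,0,60]
    - [0,0,0,0,0,0,60]
    - [0,0,0,0,0,-0.2,60]
    - [0,0,0,0,0,-0.3,60]
    - [0,0,0,0,0,-0.3,60]
    - [0,0,0,0,0,-0.3,60]
    - [0,0,0,0,0,-0.24,60]
    - [0,0,0,0,0,0,60]
    - [0,0,0,0,0,0,60]
    - [0,0,0,0,0,0,60]

```text
t: 36.8
tool_pos: [0.6254, 0.0217, 0.1816]
orientation: [-3.141, 0.055, 0.002]
force: [0.7, -0.6, -4.2]
opening: 0.0791
gripper_force: 25.0
```

```bash
python3 - <<'E'
from h import *
go(.50,.026,.182,-2)
c=cam('wrist','w11.png');p=read_state()['tool_pos'];look(c,p[0],p[1],p[2]-.0235,.07)
E
```

```text
t 36.8 pos [0.6254 0.0217 0.1816] yaw -2.0 turn units [-0.    0.01 -0.  ] shift units [-5.02  0.   -0.02] F [ 0.7 -0.6 -4.2] open 0.0791
lid [0.6242 0.0222] [0.1019 0.0764] 88.3 11988 [0.637  0.0219 0.1567]
bar [0.6268 0.022 ] [0.1097 0.0177] 88.0 4685 [0.628  0.0218 0.1926]
```

Emit:
move_arm:
  plan:
    - [0,0,0,-0.4,0,0,60]
    - [0,0,0,-0.7,0,0,60]
    - [0,0,0,-0.7,0,0,60]
    - [0,0,0,-0.7,0,0,60]
    - [0,0,0,-0.7,0,0,60]
    - [0,0,0,-0.7,0,0,60]
    - [0,0,0,-0.7,0,0,60]
    - [0,0,0,-0.5,0,0,60]
    - [0,0,-0.5,0,0,-0.5,60]
    - [0,0,-0.45,0,0,-0.5,60]

```text
t: 37.85
tool_pos: [0.4974, 0.0262, 0.2067]
orientation: [-3.14, -0.105, 0.002]
force: [-0.1, 0.7, -3.7]
opening: 0.0795
gripper_force: 25.0
```

```bash
python3 - <<'E'
from h import *
go(.4695,.2186,.207,3.7)
E
```

```text
t 37.9 pos [0.4974 0.0262 0.2067] yaw 3.8 turn units [-0.    0.01  0.02] shift units [-0.62 -7.75 -0.01] F [-0.1  0.7 -3.7] open 0.0795
```

Emit:
move_arm:
  plan:
    - [0,0,0,-0.06,-0.7,0,60]
    - [0,0,0,-0.08,-0.95,0,60]
    - [0,0,0,-0.08,-0.95,0,60]
    - [0,0,0,-0.08,-0.95,0,60]
    - [0,0,0,-0.08,-0.95,0,60]
    - [0,0,0,-0.08,-0.95,0,60]
    - [0,0,0,-0.08,-0.9,0,60]
    - [0,0,0,-0.05,-0.8,0,60]
    - [0,0,0,-0.03,-0.6,0,60]
    - [0,0,0,0,0,0,60]

```text
t: 38.85
tool_pos: [0.4699, 0.22, 0.2069]
orientation: [-3.14, -0.104, 0.001]
force: [0.5, -0.8, -4.1]
opening: 0.0795
gripper_force: 25.0
```

```bash
python3 - <<'E'
from h import *
c=cam('wrist','w12.png');look(c,.4695,.2186,.063);look(c,.4695,.2186,.183)
go(.4695,.2186,.1415,3.7)
E
```

```text
lid [0.5059 0.221 ] [0.0258 0.1299] 3.8 3620 [0.5063 0.2222 0.0624]
bar [0. 0.] [0. 0.] 0.0 0 [nan nan nan]
lid [0.4688 0.2206] [0.0763 0.1024] 4.0 13897 [0.4815 0.2209 0.1821]
bar [0.4712 0.2206] [0.0179 0.1094] 3.7 4661 [0.4724 0.2202 0.2179]
t 38.9 pos [0.4702 0.2189 0.2069] yaw 3.8 turn units [0.   0.   0.01] shift units [-0.03  0.01  2.62] F [ 0.4 -0.6 -3.8] open 0.0794
  return _methods._mean(a, axis=axis, dtype=dtype,
  ret = um.true_divide(
```

View pics/w12.png

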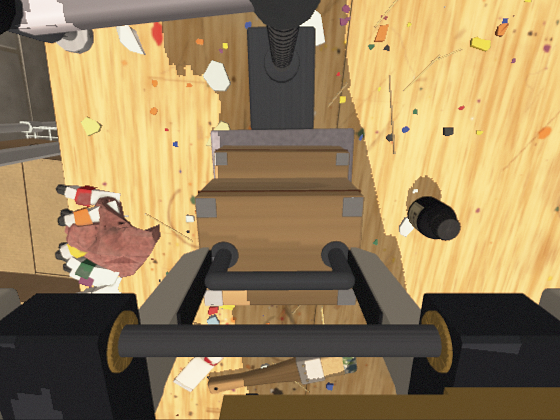

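The large case is unmoved (lid edge at y~150, centred at x = 282), with the small one squarely above it. Lowering.

Emit:
move_arm:
  plan:
    - [0,0,0,-0.03,0.01,0.4,60]
    - [0,0,0,0,0,0.5,60]
    - [0,0,0,0,0,0.5,60]
    - [0,0,0,0,0,0.5,60]
    - [0,0,0,0,0,0.35,60]
    - [0,0,0,0,0,0.2,60]
    - [0,0,0,0,0,0.08,60]
    - [0,0,0,0,0,0.04,60]
    - [0,0,0,0,0,0,60]
    - [0,0,0,0,0,0,60]

```text
t: 39.9
tool_pos: [0.4701, 0.2184, 0.1435]
orientation: [-3.14, -0.101, -0.002]
force: [0.2, -0.4, -3.6]
opening: 0.0793
gripper_force: 25.0
```

Emit:
move_arm:
  plan:
    - [0,0,0,0,0,0.03,60]
    - [0,0,0,0,0,0.03,60]
    - [0,0,0,0,0,0.02,60]
    - [0,0,0,0,0,0,60]
    - [0,0,0,0,0,0,60]
    - [0,0,0,0,0,0,60]
    - [0,0,0,0,0,0,60]
    - [0,0,0,0,0,0,60]
    - [0,0,0,0,0,0,60]
    - [0,0,0,0,0,0,60]

```text
t: 40.9
tool_pos: [0.4701, 0.2184, 0.1422]
orientation: [-3.14, -0.101, -0.002]
force: [-3.7, -0.7, 5.5]
opening: 0.0792
gripper_force: 25.0
```

Contact. Release and rise.

Emit:
move_arm:
  plan:
    - [0,0,0,0,0,-0.03,60]
    - [0,0,0,0,0,0,93]
    - [0,0,0,0,0,0,93]
    - [0,0,0,0,0,0,93]
    - [0,0,0,0,0,0,93]
    - [0,0,0,0,0,-0.5,93]
    - [0,0,0,0,0,-0.9,93]
    - [0,0,0,0,0,-1,93]
    - [0,0,0,0,0,-1,93]
    - [0,0,0,0,0,-1,93]

```text
t: 41.9
tool_pos: [0.4697, 0.2182, 0.2538]
orientation: [-3.14, -0.101, -0.001]
force: [0.8, 0.2, -0.2]
opening: 0.0926
gripper_force: 0.0
```

Emit:
move_arm:
  plan:
    - [0,0,0,0,0,-1,93]
    - [0,0,0,0,0,-1,93]
    - [0,0,0,0,0,-1,93]
    - [0,0,0,0,0,-0.5,93]
    - [0,0,0,0,0,0,93]
    - [0,0,0,0,0,0,93]
    - [0,0,0,0,0,0,93]
    - [0,0,0,0,0,0,93]
    - [0,0,0,0,0,0,93]
    - [0,0,0,0,0,0,93]

```text
t: 42.9
tool_pos: [0.4695, 0.2181, 0.3385]
orientation: [3.14, 0.101, -0.001]
force: [-0.2, 0.4, -0.7]
opening: 0.0929
gripper_force: 0.0
```

```bash
python3 - <<'E'
from h import *
c=cam('wrist');look(c,.4695,.2186,.118);look(c,.4695,.2186,.063)
W=c['W']
for k in(c,cam('top')):
    W=k['W'];m=(W[...,2]>.235)&(W[...,2]<.27)&(abs(W[...,0]-.585)<.04)&(abs(W[...,1]-.325)<.04)
    if m.sum()>20: print('knob',cv2.minAreaRect(W[m][:,:2].astype(np.float32)),np.median(W[m],0),m.sum())
go(.582,.327,.29,8.8)
E
```

```text
lid [0.4679 0.2187] [0.0785 0.102 ] 4.1 4345 [0.4765 0.2191 0.1175]
bar [0.4691 0.2187] [0.0097 0.0782] 3.7 631 [0.4699 0.2182 0.1534]
lid [0.4696 0.219 ] [0.0985 0.1302] 3.5 1530 [0.508  0.224  0.0625]
bar [0.5097 0.1788] [0.0002 0.0046] 6.4 9 [0.5097 0.1788 0.0955]
knob ((0.5838307738304138, 0.3283950686454773), (0.025201905518770218, 0.02561873570084572), 15.893978118896484) [0.58339594 0.32465303 0.26697596] 1784
t 43.0 pos [0.4696 0.2181 0.3389] yaw 3.7 turn units [ 0.    0.   -0.85] shift units [ 5.11 -3.62  1.96] F [ 0.3  0.8 -0.6] open 0.0931
```

The column is square: small case at (0.469, 0.2187), lid z 0.1175. The knob is at about (0.583, 0.327), so the arm is at about 1.48 rad. I check for obstacles near the knob (the lamp).

```bash
python3 - <<'E'
from h import *
W=np.load('top1.npz')['W']
m=(W[...,2]>.1)&(W[...,1]>.25)&(W[...,0]>.4);P=W[m];g=np.round(P/.04)*.04
for r,n in zip(*np.unique(g,axis=0,return_counts=True)):
    if n>4: print(r.round(2),n)
go(.583,.327,.31,99)
E
```

```text
[0.4  0.56 0.12] 131
[0.4  0.6  0.12] 49
[0.44 0.56 0.12] 107
[0.44 0.6  0.12] 41
[0.48 0.6  0.12] 83
[0.48 0.6  0.16] 13
[0.52 0.6  0.12] 38
[0.56 0.32 0.2 ] 26
[0.56 0.32 0.24] 57
[0.56 0.32 0.28] 51
[0.56 0.44 0.44] 19
[0.6  0.24 0.24] 38
[0.6  0.28 0.24] 148
[0.6  0.32 0.2 ] 8
[0.6  0.32 0.24] 79
[0.6  0.32 0.28] 76
[0.6  0.44 0.28] 5
[0.6  0.44 0.32] 40
[0.6  0.44 0.36] 66
[0.6  0.44 0.4 ] 142
[0.6  0.44 0.44] 72
[0.64 0.44 0.2 ] 65
[0.64 0.44 0.24] 113
[0.64 0.44 0.28] 85
[0.64 0.44 0.32] 58
[0.64 0.44 0.36] 62
[0.64 0.44 0.4 ] 8
[0.64 0.48 0.24] 7
[0.68 0.44 0.12] 87
[0.68 0.44 0.16] 108
[0.68 0.44 0.2 ] 101
[0.68 0.44 0.24] 47
[0.68 0.44 0.28] 5
[0.72 0.44 0.12] 37
[0.72 0.44 0.16] 5
t 43.0 pos [0.4696 0.2181 0.3389] yaw 3.7 turn units [ -0.     0.   -15.88] shift units [3.59 5.16 1.16] F [ 0.3  0.8 -0.6] open 0.0931
```

The lamp stays at y ≥ 0.42, so there is clearance. I turn the gripper above the column, then move over the knob.

Emit:
move_arm:
  plan:
    - [0,0,-0.99,0,0,0,70]
    - [0,0,-0.99,0,0,0,70]
    - [0,0,-0.99,0,0,0,70]
    - [0,0,-0.99,0,0,0,70]
    - [0,0,-0.99,0,0,0,70]
    - [0,0,-0.99,0,0,0,70]
    - [0,0,-0.99,0,0,0,70]
    - [0,0,-0.99,0,0,0,70]
    - [0,0,-0.99,0,0,0,70]
    - [0,0,-0.99,0,0,0,70]

```text
t: 44.0
tool_pos: [0.4697, 0.2182, 0.3391]
orientation: [2.674, 1.649, 0.0]
force: [-0.9, 1.1, -1.0]
opening: 0.0698
gripper_force: 0.0
```

Emit:
move_arm:
  plan:
    - [0,0,-0.99,0,0,0,70]
    - [0,0,-0.99,0,0,0,70]
    - [0,0,-0.99,0,0,0,70]
    - [0,0,-0.99,0,0,0,70]
    - [0,0,-0.99,0,0,0,70]
    - [0,0,-0.99,0,0,0,70]
    - [0,0,0,0,0,0,70]
    - [0,0,0,0,0,0,70]
    - [0,0,0,0,0,0,70]
    - [0,0,0,0,0,0,70]

```text
t: 45.0
tool_pos: [0.4697, 0.2182, 0.3391]
orientation: [-2.048, -2.383, -0.0]
force: [0.7, -0.8, 0.1]
opening: 0.0698
gripper_force: 0.0
```

Emit:
move_arm:
  plan:
    - [0,0,0,0.4,0.6,0,70]
    - [0,0,0,0.5,0.7,0,70]
    - [0,0,0,0.5,0.7,0,70]
    - [0,0,0,0.5,0.7,0,70]
    - [0,0,0,0.5,0.7,0,70]
    - [0,0,0,0.5,0.7,0,70]
    - [0,0,0,0.4,0.6,0,70]
    - [0,0,0,0.29,0.46,0,70]
    - [0,0,0,0,0,0,70]
    - [0,0,0,0,0,0,70]

```text
t: 46.0
tool_pos: [0.5833, 0.3264, 0.3387]
orientation: [-2.046, -2.384, 0.001]
force: [0.3, -0.5, 0.9]
opening: 0.07
gripper_force: 0.0
```

```bash
python3 - <<'E'
from h import *
go(.583,.327,.25,99)
for n in('wrist','top'):
    k=cam(n);W=k['W'];m=(W[...,2]>.255)&(W[...,2]<.275)&(abs(W[...,0]-.585)<.04)&(abs(W[...,1]-.325)<.04)
    if m.sum()>20: print(n,'knob',cv2.minAreaRect(W[m][:,:2].astype(np.float32)),np.median(W[m],0),m.sum())
E
```

```text
t 46.0 pos [0.5833 0.3264 0.3387] yaw 98.7 turn units [-0.01  0.   -0.05] shift units [ 0.03 -0.01  3.55] F [ 0.3 -0.5  0.9] open 0.07
wrist knob ((0.584031879901886, 0.32977965474128723), (0.024887822568416595, 0.0249959547072649), 15.636828422546387) [0.58384106 0.33175288 0.26712795] 887
top knob ((0.5823965072631836, 0.3282323181629181), (0.023786747828125954, 0.024335430935025215), 67.70614624023438) [0.58132919 0.32718544 0.26499657] 139
```

Emit:
move_arm:
  plan:
    - [0,0,0,0.1,0,0.5,70]
    - [0,0,0,0,0,0.8,70]
    - [0,0,0,0,0,0.9,70]
    - [0,0,0,0,0,0.8,70]
    - [0,0,0,0,0,0.5,70]
    - [0,0,0,0,0,0,70]
    - [0,0,0,0,0,0,20]
    - [0,0,0,0,0,0,20]
    - [0,0,0,0,0,0,20]
    - [0,0,0,0,0,0,20]
  force: 15

```text
t: 47.1
tool_pos: [0.5836, 0.3292, 0.2527]
orientation: [2.045, 2.384, 0.002]
force: [0.2, 0.2, -0.3]
opening: 0.0426
gripper_force: 0.0
```

Emit:
move_arm:
  plan:
    - [0,0,0,0,0,0,20]
    - [0,0,0,0,0,0,20]
    - [0,0,0,0,0,0,20]
    - [0,0,0,0,0,0,20]
    - [0,0,-0.7,0,-0.3,0,20]
    - [0,0,-0.7,0,-0.3,0,20]
    - [0,0,-0.7,0,-0.3,0,20]
    - [0,0,-0.7,0,-0.3,0,20]
    - [0,0,0,0,0,0,20]
    - [0,0,0,0,0,0,20]

```text
t: 48.1
tool_pos: [0.5546, 0.32, 0.2517]
orientation: [1.676, 2.655, -0.002]
force: [1.6, -4.8, -0.2]
opening: 0.0256
gripper_force: 15.0
```

```bash
cat >> h.py <<'E'
def arc(ang):
    "arm dir (deg, world) wanted; report current and go"
    p=read_state()['tool_pos'];d=p[:2]-[.599,.2275];print('r',np.hypot(*d).round(4),'dir',np.degrees(np.arctan2(d[1],d[0])).round(2))
    a=np.radians(ang);go(.599+.1028*np.cos(a),.2275+.1028*np.sin(a),p[2],ang)
E
python3 - <<'E'
from h import *
arc(150)
E
```

```text
r 0.1026 dir 115.61
t 48.1 pos [0.5546 0.32   0.2517] yaw 115.5 turn units [-0.01  0.02 -5.75] shift units [ 0.73 -2.32  0.  ] F [ 1.6 -4.8 -0.2] open 0.0256
```

Emit:
move_arm:
  plan:
    - [0,0,-0.7,-0.03,-0.3,0,20]
    - [0,0,-0.7,-0.03,-0.3,0,20]
    - [0,0,-0.7,-0.02,-0.3,0,20]
    - [0,0,-0.7,-0.02,-0.3,0,20]
    - [0,0,-0.7,-0.02,-0.3,0,20]
    - [0,0,-0.7,-0.02,-0.3,0,20]
    - [0,0,-0.7,-0.02,-0.3,0,20]
    - [0,0,-0.7,-0.02,-0.3,0,20]
    - [0,0,0,0,0,0,20]
    - [0,0,0,0,0,0,20]

```text
t: 49.1
tool_pos: [0.5114, 0.2798, 0.2515]
orientation: [-0.839, -3.026, 0.0]
force: [-4.8, 0.2, 0.9]
opening: 0.0253
gripper_force: 15.0
```

```bash
python3 - <<'E'
from h import *
arc(183.7)
E
```

```text
r 0.102 dir 149.16
t 49.1 pos [0.5114 0.2798 0.2515] yaw 149.0 turn units [-0.   -0.01 -5.78] shift units [ 0.75 -2.31  0.  ] F [-4.8  0.2  0.9] open 0.0253
```

Emit:
move_arm:
  plan:
    - [0,0,-0.7,0.06,-0.3,0,20]
    - [0,0,-0.7,0,-0.3,0,20]
    - [0,0,-0.7,-0.01,-0.3,0,20]
    - [0,0,-0.7,-0.01,-0.3,0,20]
    - [0,0,-0.7,-0.01,-0.3,0,20]
    - [0,0,-0.7,-0.01,-0.3,0,20]
    - [0,0,-0.7,-0.01,-0.3,0,20]
    - [0,0,-0.7,-0.01,-0.3,0,20]
    - [0,0,0,0,0,0,20]
    - [0,0,0,0,0,0,20]

```text
t: 50.1
tool_pos: [0.4966, 0.2231, 0.2518]
orientation: [-0.069, 3.139, -0.0]
force: [6.8, -1.9, -1.6]
opening: 0.026
gripper_force: 15.0
```

```bash
python3 - <<'E'
from h import *
arc(183.7)
c=cam('wrist','w13.png')
E
```

```text
r 0.1025 dir -177.57
t 50.1 pos [0.4966 0.2231 0.2518] yaw -177.5 turn units [-0.    0.02 -0.2 ] shift units [ 0.01 -0.09  0.  ] F [ 6.8 -1.9 -1.6] open 0.026
```

View pics/w13.png

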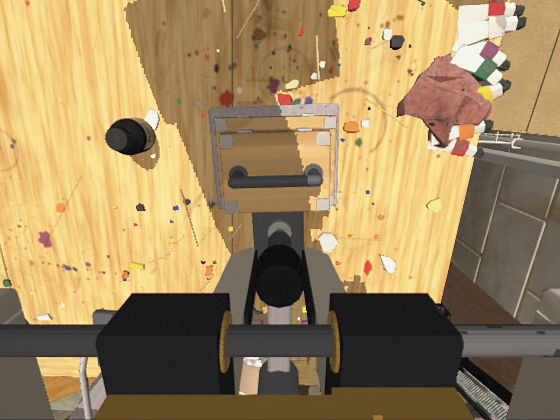

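The arm is at about 0.02 rad, over the lid beside the bar (275,180), and the column is square. I relieve the sideways load and push down.

Emit:
move_arm:
  plan:
    - [0,0,0,-0.06,-0.05,0.2,20]
    - [0,0,0,0,0,0.4,20]
    - [0,0,0,0,0,0.4,20]
    - [0,0,0,0,0,0.4,20]
    - [0,0,0,0,0,0.4,20]
    - [0,0,0,0,0,0.4,20]
    - [0,0,0,0,0,0.3,20]
    - [0,0,0,0,0,0.2,20]
    - [0,0,0,0,0,0.1,20]
    - [0,0,0,0,0,0,20]

```text
t: 51.15
tool_pos: [0.4968, 0.222, 0.1814]
orientation: [0.075, -3.14, 0.0]
force: [-6.7, -0.6, 3.5]
opening: 0.0257
gripper_force: 15.0
```

Emit:
move_arm:
  plan:
    - [0,0,0,0,0,0.08,20]
    - [0,0,0,0,0,0.08,20]
    - [0,0,0,0,0,0.06,20]
    - [0,0,0,0,0,0,20]
    - [0,0,0,0,0,0,20]
    - [0,0,0,0,0,0,20]
    - [0,0,0,0,0,0,20]
    - [0,0,0,0,0,0,20]
    - [0,0,0,0,0,0,20]
    - [0,0,0,0,0,0,20]

```text
t: 52.15
tool_pos: [0.4969, 0.222, 0.1768]
orientation: [0.075, -3.14, 0.0]
force: [-7.2, -0.5, 4.3]
opening: 0.026
gripper_force: 15.0
```

```bash
python3 - <<'E'
from h import *
arc(183.7)
c=cam('wrist');look(c,.469,.2187,.118);W=c['W'];m=(W[...,2]>.15)&(W[...,2]<.215)&(np.hypot(W[...,0]-.4965,W[...,1]-.221)<.012);print('knob top',np.percentile(W[m][:,2],[50,95]),m.sum())
E
```

```text
r 0.1023 dir -176.92
t 52.1 pos [0.4969 0.222  0.1768] yaw -177.3 turn units [-0.   -0.   -0.16] shift units [ 0.02 -0.04  0.  ] F [-7.2 -0.5  4.3] open 0.026
lid [0.4671 0.219 ] [0.0777 0.1023] 4.2 12449 [0.4581 0.2184 0.1176]
bar [0.5059 0.2214] [0.0859 0.0797] 4.1 2790 [0.4682 0.2219 0.1537]
knob top [0.19214332 0.19357193] 2087
```

The knob is down 74–75 mm with about 4 mm of foot compression. I press 2.5 mm more to be sure, hold, then raise slowly.

Emit:
move_arm:
  plan:
    - [0,0,0,0.03,0,0.06,20]
    - [0,0,0,0,0,0.06,20]
    - [0,0,0,0,0,0,20]
    - [0,0,0,0,0,0,20]
    - [0,0,0,0,0,0,20]
    - [0,0,0,0,0,0,20]
    - [0,0,0,0,0,0,20]
    - [0,0,0,0,0,0,20]
    - [0,0,0,0,0,0,20]
    - [0,0,0,0,0,0,20]

```text
t: 53.2
tool_pos: [0.4968, 0.222, 0.1743]
orientation: [-0.075, 3.139, 0.0]
force: [-5.1, -1.1, 5.3]
opening: 0.0259
gripper_force: 15.0
```

Emit:
move_arm:
  plan:
    - [0,0,0,0,0,-0.2,20]
    - [0,0,0,0,0,-0.4,20]
    - [0,0,0,0,0,-0.4,20]
    - [0,0,0,0,0,-0.4,20]
    - [0,0,0,0,0,-0.4,20]
    - [0,0,0,0,0,-0.4,20]
    - [0,0,0,0,0,-0.4,20]
    - [0,0,0,0,0,-0.3,20]
    - [0,0,0,0,0,-0.14,20]
    - [0,0,0,0,0,0,20]

```text
t: 54.2
tool_pos: [0.4967, 0.222, 0.2497]
orientation: [-0.075, 3.14, 0.0]
force: [0.4, 0.3, 1.0]
opening: 0.0258
gripper_force: 15.0
```

```bash
python3 - <<'E'
from h import *
arc(145)
E
```

```text
r 0.1025 dir -176.94
t 54.2 pos [0.4967 0.222  0.2497] yaw -177.3 turn units [0.   0.01 6.29] shift units [0.89 2.53 0.  ] F [0.4 0.3 1. ] open 0.0258
```

The force slope matches the foot spring. Swinging the arm back out.

Emit:
move_arm:
  plan:
    - [0,0,0.7,-0.01,0.3,0,20]
    - [0,0,0.7,-0.01,0.3,0,20]
    - [0,0,0.7,-0.01,0.3,0,20]
    - [0,0,0.7,-0.01,0.3,0,20]
    - [0,0,0.7,-0.01,0.3,0,20]
    - [0,0,0.7,-0.01,0.3,0,20]
    - [0,0,0.7,-0.01,0.3,0,20]
    - [0,0,0.7,-0.01,0.3,0,20]
    - [0,0,0,0,0,0,20]
    - [0,0,0,0,0,0,20]

```text
t: 55.2
tool_pos: [0.5107, 0.2793, 0.2488]
orientation: [0.832, 3.029, -0.0]
force: [2.3, 1.3, 0.2]
opening: 0.0252
gripper_force: 15.0
```

```bash
python3 - <<'E'
from h import *
arc(105)
E
```

```text
r 0.1024 dir 149.57
t 55.2 pos [0.5107 0.2793 0.2488] yaw 149.3 turn units [-0.    0.    7.38] shift units [1.2  2.87 0.  ] F [2.3 1.3 0.2] open 0.0252
```

Emit:
move_arm:
  plan:
    - [0,0,0.7,-0.01,0.3,0,20]
    - [0,0,0.7,-0.01,0.3,0,20]
    - [0,0,0.7,-0.01,0.3,0,20]
    - [0,0,0.7,-0.01,0.3,0,20]
    - [0,0,0.7,-0.01,0.3,0,20]
    - [0,0,0.7,-0.01,0.3,0,20]
    - [0,0,0.7,-0.01,0.3,0,20]
    - [0,0,0.7,-0.01,0.3,0,20]
    - [0,0,0.7,-0.01,0.3,0,20]
    - [0,0,0,0,0,0,20]

```text
t: 56.2
tool_pos: [0.5613, 0.3229, 0.2489]
orientation: [-1.771, -2.594, -0.001]
force: [1.0, 3.5, 2.0]
opening: 0.026
gripper_force: 15.0
```

Emit:
move_arm:
  plan:
    - [0,0,0,0,0,0,20]
    - [0,0,0,0,0,0,20]
    - [0,0,0,0,0,0,60]
    - [0,0,0,0,0,0,60]
    - [0,0,0,0,0,0,60]
    - [0,0,0,0,0,0,60]
    - [0,0,0,0,0,0,60]
    - [0,0,0,0,0,-0.5,60]
    - [0,0,0,0,0,-0.9,60]
    - [0,0,0,0,0,-1,60]

```text
t: 57.2
tool_pos: [0.5608, 0.3222, 0.31]
orientation: [-1.772, -2.594, 0.002]
force: [-0.4, 0.1, -0.5]
opening: 0.0598
gripper_force: 0.0
```

Emit:
move_arm:
  plan:
    - [0,0,0,0,0,-1,60]
    - [0,0,0,0,-0.4,-0.5,60]
    - [0,0,0,-0.5,-0.8,0,60]
    - [0,0,0,-0.9,-0.8,0,60]
    - [0,0,0,-0.9,-0.6,0,60]
    - [0,0,0,-0.9,-0.3,0,60]
    - [0,0,0,-0.9,0,0,60]
    - [0,0,0,-0.9,0,0,60]
    - [0,0,0,-0.9,0,0,60]
    - [0,0,0,-0.5,0,0,60]

```text
t: 58.2
tool_pos: [0.5517, 0.1455, 0.3467]
orientation: [1.773, 2.593, -0.0]
force: [0.1, -0.4, 0.2]
opening: 0.0601
gripper_force: 0.0
```

```bash
python3 - <<'E'
from h import *
c=cam('top','top9.png');look(c,.4695,.2186,.118);W=c['W']
m=(W[...,2]>.255)&(W[...,2]<.275)&(abs(W[...,0]-.57)<.06)&(abs(W[...,1]-.325)<.05);print('knob',m.sum(),np.median(W[m],0))
go(.5,.2,.3,99)
E
```

```text
lid [0.4664 0.2433] [0.0754 0.0519] 4.8 592 [0.458  0.2446 0.1159]
bar [0.4665 0.2342] [0.0097 0.0429] 4.2 98 [0.4658 0.2339 0.1516]
knob 128 [0.55930195 0.31927575 0.26509831]
t 58.2 pos [0.5521 0.1445 0.3466] yaw 111.2 turn units [-0.    0.01  2.04] shift units [ 2.52 -1.71  1.87] F [ 0.1 -1.8 -0.7] open 0.0602
```

View pics/top9.png

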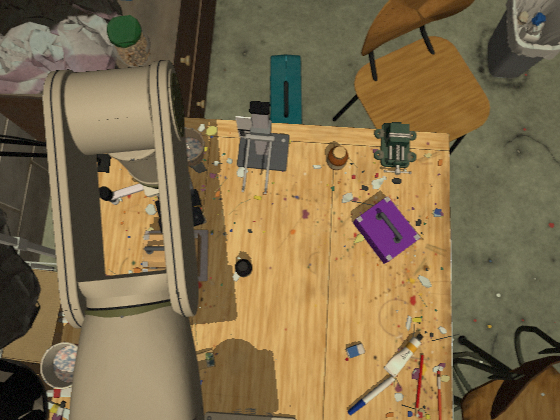

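The gauge knob is parked at (105,193), about 1.25 rad, with the foot up and the column standing. The scale hook is empty and the robot touches nothing. Handing in.

```bash
python3 -c "
from plant import close_job; print(close_job())"
```

```text
the job is handed in; nothing more can be done
None
```

I've handed the job in: the large case sank the scale about 28 mm (about 0.6 kg) and the small about 18 mm (about 0.37 kg), there was no medium case, the two stand square on the pad at about 110 mm to the top lid, the gauge was pressed and swung back out, and I don't have the judge's result.

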